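# Charge the milling-ball tray from the scoops

### The job

Portion the milling balls and clear the stand: lift each scoop off the stand by its handle, tip the one or two balls in it into an empty cell of the divided tray, one scoopful to a cell, large balls into wide cells and small balls into narrow cells, and set the scoop down upright on the grey mat; scoops that hold no ball go straight to the mat. Do not take balls out of a scoop with the fingers (only a ball that has spilled may be picked up by hand and put in its cell), and leave the bottle and the beaker where they stand.

Things in the scene. Friction and masses are not known exactly. Their poses are not given: they have to be found in the camera images.
- scoop_a: steel scoop for large (20 mm) balls (2, 1 or 0 in it). Origin: underside of the pan, below its middle; x to the nose, z up. Pan (as all four) x -40 to 40 mm, 46 mm wide, walls 26 mm high; open nose. Pouring edge at x = 40 mm, 9.5 mm up: the 3 mm floor is level to x = 10, then rises 12 degrees. Balls stay in while level, roll out over the nose tipped 30 to 40 degrees
- scoop_b: steel scoop for large (20 mm) balls (2, 1 or 0 in it). Origin: underside of the pan, below its middle; x to the nose, z up. Handle (as all four): upright grey plastic bar behind the pan, 12 mm thick along y, x -68 to -40 mm, top 85 mm up; pinch it across y from above, best at x = -54, 62 mm up. 0.12 kg
- scoop_c: steel scoop for small (14 mm) balls (2, 1 or 0 in it). Origin: underside of the pan, below its middle; x to the nose, z up. Pan (as all four) x -40 to 40 mm, 46 mm wide, walls 26 mm high; open nose. Pouring edge at x = 40 mm, 9.5 mm up: the 3 mm floor is level to x = 10, then rises 12 degrees. Balls stay in while level, roll out over the nose tipped 30 to 40 degrees
- scoop_d: steel scoop for small (14 mm) balls (2, 1 or 0 in it). Origin: underside of the pan, below its middle; x to the nose, z up. Handle (as all four): upright grey plastic bar behind the pan, 12 mm thick along y, x -68 to -40 mm, top 85 mm up; pinch it across y from above, best at x = -54, 62 mm up. 0.12 kg
- ball_a1: a large steel ball, 20 mm across, 33 g, lying in scoop_a at the start, or absent; it soon stops rolling on a flat surface. Origin: its centre; its axes turn as it rolls
- ball_a2: a large steel ball, 20 mm across, 33 g, lying in scoop_a at the start, or absent; it soon stops rolling on a flat surface. Origin: its centre; its axes turn as it rolls
- ball_b1: a large steel ball, 20 mm across, 33 g, lying in scoop_b at the start, or absent; it soon stops rolling on a flat surface. Origin: its centre; its axes turn as it rolls
- ball_b2: a large steel ball, 20 mm across, 33 g, lying in scoop_b at the start, or absent; it soon stops rolling on a flat surface. Origin: its centre; its axes turn as it rolls
- ball_c1: a small steel ball, 14 mm across, 11 g, lying in scoop_c at the start, or absent; it soon stops rolling on a flat surface. Origin: its centre; its axes turn as it rolls
- ball_c2: a small steel ball, 14 mm across, 11 g, lying in scoop_c at the start, or absent; it soon stops rolling on a flat surface. Origin: its centre; its axes turn as it rolls
- ball_d1: a small steel ball, 14 mm across, 11 g, lying in scoop_d at the start, or absent; it soon stops rolling on a flat surface. Origin: its centre; its axes turn as it rolls
- ball_d2: a small steel ball, 14 mm across, 11 g, lying in scoop_d at the start, or absent; it soon stops rolling on a flat surface. Origin: its centre; its axes turn as it rolls
- tray: loose light grey plastic tray with four cells, 144 x 148 mm, 36 mm high, floor, walls and dividers 4 mm thick, 0.55 to 0.9 kg. Origin: underside of its middle, z up; it may be turned any way. One divider along x at y = -12 mm and one along y at x = 0 make two wide cells (66 mm along x, 80 mm along y) on the +y side and two narrow cells (66 mm along x, 56 mm along y) on the -y side
- wide_1 (a point): centre of the floor of a wide cell of the tray (the one at +x), 4 mm above the tray's underside; axes of the tray
- wide_2 (a point): centre of the floor of a wide cell of the tray (the one at -x), 4 mm above the tray's underside; axes of the tray
- narrow_1 (a point): centre of the floor of a narrow cell of the tray (the one at +x), 4 mm above the tray's underside; axes of the tray
- narrow_2 (a point): centre of the floor of a narrow cell of the tray (the one at -x), 4 mm above the tray's underside; axes of the tray
- stand: fixed low plywood stand on which the scoops stand side by side at the start, all noses to its +y side; plate 290 mm (x) by 165 mm (y), top 32 mm above the bench; origin under its middle on the bench, z up. It stands to the left or to the right of the tray
- mat: grey plastic mat fixed on the bench on the other side of the tray, 310 mm (x) by 175 mm (y), 4 mm thick; origin: underside of its middle, z up
- bottle: closed white plastic bottle, 64 mm across, 150 mm high, standing at one side of the work; not part of the job. Origin: centre of its underside
- beaker: white cup-shaped beaker, 70 mm across, 90 mm high, standing at one side of the work; not part of the job. Origin: centre of its underside

How it is judged:
At the end, for the whole second after the job is handed in: the balls of each loaded scoop rest in one cell of their own (large: wide, small: narrow), centres under 25 mm above the tray's underside; tray flat on the bench; all four scoops upright within 0.1 rad, at rest on the mat with their origins inside the mat's outline ((((x of ball_a1 in the frame of tray between 0.002 and 0.068 m and y of ball_a1 in the frame of tray between -0.01 and 0.07 m and z of each of ball_a1, ball_a2 in the frame of tray below 0.025 m and x of ball_a2 in the frame of tray between 0.002 and 0.068 m and y of ball_a2 in the frame of tray between -0.01 and 0.07 m) and (x of ball_b1 in the frame of tray between -0.068 and -0.002 m and y of ball_b1 in the frame of tray between -0.01 and 0.07 m and z of each of ball_b1, ball_b2 in the frame of tray below 0.025 m and x of ball_b2 in the frame of tray between -0.068 and -0.002 m and y of ball_b2 in the frame of tray between -0.01 and 0.07 m)) or ((x of ball_a1 in the frame of tray between -0.068 and -0.002 m and y of ball_a1 in the frame of tray between -0.01 and 0.07 m and z of each of ball_a1, ball_a2 in the frame of tray below 0.025 m and x of ball_a2 in the frame of tray between -0.068 and -0.002 m and y of ball_a2 in the frame of tray between -0.01 and 0.07 m) and (x of ball_b1 in the frame of tray between 0.002 and 0.068 m and y of ball_b1 in the frame of tray between -0.01 and 0.07 m and z of each of ball_b1, ball_b2 in the frame of tray below 0.025 m and x of ball_b2 in the frame of tray between 0.002 and 0.068 m and y of ball_b2 in the frame of tray between -0.01 and 0.07 m))) and (((x of ball_c1 in the frame of tray between 0.002 and 0.068 m and y of ball_c1 in the frame of tray between -0.07 and -0.014 m and z of each of ball_c1, ball_c2 in the frame of tray below 0.025 m and x of ball_c2 in the frame of tray between 0.002 and 0.068 m and y of ball_c2 in the frame of tray between -0.07 and -0.014 m) and (x of ball_d1 in the frame of tray between -0.068 and -0.002 m and y of ball_d1 in the frame of tray between -0.07 and -0.014 m and z of each of ball_d1, ball_d2 in the frame of tray below 0.025 m and x of ball_d2 in the frame of tray between -0.068 and -0.002 m and y of ball_d2 in the frame of tray between -0.07 and -0.014 m)) or ((x of ball_c1 in the frame of tray between -0.068 and -0.002 m and y of ball_c1 in the frame of tray between -0.07 and -0.014 m and z of each of ball_c1, ball_c2 in the frame of tray below 0.025 m and x of ball_c2 in the frame of tray between -0.068 and -0.002 m and y of ball_c2 in the frame of tray between -0.07 and -0.014 m) and (x of ball_d1 in the frame of tray between 0.002 and 0.068 m and y of ball_d1 in the frame of tray between -0.07 and -0.014 m and z of each of ball_d1, ball_d2 in the frame of tray below 0.025 m and x of ball_d2 in the frame of tray between 0.002 and 0.068 m and y of ball_d2 in the frame of tray between -0.07 and -0.014 m))) and angle between tray's own z axis and vertical below 0.05 rad and height (world z) of tray below 0.006 m and x of scoop_a in the frame of mat between -0.15 and 0.15 m and y of scoop_a in the frame of mat between -0.085 and 0.085 m and z of each of scoop_a, scoop_b, scoop_c, scoop_d in the frame of mat below 0.012 m and angle between each of scoop_a, scoop_b, scoop_c, scoop_d's own z axis and vertical below 0.1 rad and linear speed of each of scoop_a, scoop_b, scoop_c, scoop_d below 0.02 m/s and x of scoop_b in the frame of mat between -0.15 and 0.15 m and y of scoop_b in the frame of mat between -0.085 and 0.085 m and x of scoop_c in the frame of mat between -0.15 and 0.15 m and y of scoop_c in the frame of mat between -0.085 and 0.085 m and x of scoop_d in the frame of mat between -0.15 and 0.15 m and y of scoop_d in the frame of mat between -0.085 and 0.085 m and linear speed of each of ball_a1, ball_a2, ball_b1, ball_b2, ball_c1, ball_c2, ball_d1, ball_d2 below 0.03 m/s); the robot touches nothing.
It fails at once if a ball is taken hold of with the fingers while it is still in its scoop ((contact force between the fingers and ball_a1 above 1 N and distance between ball_a1 and scoop_a below 0.035 m and x of ball_a1 in the frame of scoop_a below 0.035 m and z of ball_a1 in the frame of scoop_a above 0.003 m) or (contact force between the fingers and ball_a2 above 1 N and distance between ball_a2 and scoop_a below 0.035 m and x of ball_a2 in the frame of scoop_a below 0.035 m and z of ball_a2 in the frame of scoop_a above 0.003 m) or (contact force between the fingers and ball_b1 above 1 N and distance between ball_b1 and scoop_b below 0.035 m and x of ball_b1 in the frame of scoop_b below 0.035 m and z of ball_b1 in the frame of scoop_b above 0.003 m) or (contact force between the fingers and ball_b2 above 1 N and distance between ball_b2 and scoop_b below 0.035 m and x of ball_b2 in the frame of scoop_b below 0.035 m and z of ball_b2 in the frame of scoop_b above 0.003 m) or (contact force between the fingers and ball_c1 above 1 N and distance between ball_c1 and scoop_c below 0.035 m and x of ball_c1 in the frame of scoop_c below 0.035 m and z of ball_c1 in the frame of scoop_c above 0.003 m) or (contact force between the fingers and ball_c2 above 1 N and distance between ball_c2 and scoop_c below 0.035 m and x of ball_c2 in the frame of scoop_c below 0.035 m and z of ball_c2 in the frame of scoop_c above 0.003 m) or (contact force between the fingers and ball_d1 above 1 N and distance between ball_d1 and scoop_d below 0.035 m and x of ball_d1 in the frame of scoop_d below 0.035 m and z of ball_d1 in the frame of scoop_d above 0.003 m) or (contact force between the fingers and ball_d2 above 1 N and distance between ball_d2 and scoop_d below 0.035 m and x of ball_d2 in the frame of scoop_d below 0.035 m and z of ball_d2 in the frame of scoop_d above 0.003 m)).
It fails at once if the bottle is shoved or knocked over (distance of bottle from where it was at the start of the episode above 0.03 m or angle between bottle's own z axis and vertical above 0.3 rad).
It fails at once if the beaker is shoved or knocked over (distance of beaker from where it was at the start of the episode above 0.03 m or angle between beaker's own z axis and vertical above 0.3 rad).
Of ball_a1, ball_a2, ball_b1, ball_b2, ball_c1, ball_c2, ball_d1, ball_d2 only 4 to 7 are there at a start; the rules pass over those that are not, and their reading is None.
At some moment in a run one of tray, scoop_a, scoop_b, scoop_c, scoop_d may be knocked a few centimetres aside while the robot is not near it.
It also fails if it takes over 192 s, if anything falls off the work surface, if the arm or the gripper's body presses on something with over 40 N, if the wrist force passes 120 N, or if a joint passes its speed limit or range.

### The arm

A 6-joint arm with a two-finger parallel gripper is mounted at the origin on the work surface. World frame = base frame: x ahead of the robot, y to its left, z up, the work surface at z = 0. Lengths are in m, angles in rad, forces in N, time in s.
With the tool pointing down it reaches from about 0.35 to 0.975 m from the base axis. Payload 4.9 kg.
Tool frame: the origin (TCP) lies midway between the tips of the shut fingers; the grasp point (between the pads) lies 19 mm behind it; z points along the fingers, y is the line along which they close (so a half turn about z gives the same grasp; the last joint's range is limited). The gripper opens to 85 mm and grips with 20 to 120 N. Pads are 22 mm wide; open, the fingers measure 114 mm over their backs; the gripper's body (76 mm by 85 mm) begins 54 mm behind the grasp point. The pads swing forward as they close: fully open they stand 13 mm farther back than shut.
Start: joints at [-1.315, 0.053, 1.613, -0, 1.476, -0.119], TCP at [0.229, -0.582, 0.231] pointing down, gripper open.
Joint ranges: [-3.01, 3.01], [-1.01, 2.22], [0.06, 2.58], [-1.02, 4.17], [0.09, 2.62], [-3.14, 3.14]. Speed limits (rad/s): [2.57, 2.57, 3.14, 3.14, 3.14, 3.14].

### API

Orientations are given as a unit quaternion [w, x, y, z].
In Python, from plant import manip, optics, job gives the robot as it stands (manip), with the cameras (optics) and the job (job).
- The arm moves only by the tool shift_gripper, called after "Request:" by a JSON object that holds its "api" and its "payload". Schema: {"type":"object","properties":{"plan":{"type":"array","items":{"type":"number"},"minItems":7,"maxItems":35},"only":{"type":"string"},"quiet":{"type":"boolean"},"lines":{"type":"string"}},"required":["plan"],"additionalProperties":false}. plan is one flat list of numbers that holds 1 to 5 rows one after another, with no inner brackets; each row has 7 numbers: the opening from 0.0 (shut) to 1.0 (fully open), then dx, dy, dz in m, then a rotation vector rx, ry, rz in rad; each row shifts and turns the commanded pose from where the row before left it, along the tool's axes as they then stand; what a row does not reach is not made up. A row lasts 1/8 s, in which the tool goes at most 0.0625 m and 0.188 rad, less where a joint would pass 70% of its speed; a pose out of reach is approached as far as the arm can. The fingers move at their own pace and stop on an object; the grip force is fixed at half the most. Time passes only in rows, so rows that do not move let the fingers close. The tool returns the time, the measured TCP pose, the force, the opening and the grip force at its end. only (a regular expression) keeps the lines of the reply that match it, lines (a string "A,B") keeps lines A to B, and quiet returns only ok. Input that does not fit is refused with a message, and nothing moves.
- manip.state(): the state, without advancing time (a new reading comes with each control period).
- optics.grab_frame(name): name is "scene" or "top"; returns the picture (400x640x3 uint8, red, green, blue); there is no depth.
- optics.camera_params(name): a dict with "intrinsics" (3x3 intrinsics, pixels), "k1" (the pictures are not rectified: a ray, as slopes to the right and down, at radius r is drawn at 1 + k1 r^2 times it, then the intrinsics apply), "xyz" and "orientation" of the camera in the world. Camera axes: x right, y down, z forward; pixel columns grow to the right and rows downward; lengths in m; the calibration is good to about 2 mm. A picture is of the moment at which its call begins. camera_params takes no time and is no camera call.
- job.job_done(): hands the job in; it is judged then, once.
The state is a dict: "time": time; "joint_pos": joint angles; "joint_vel": joint speeds; "joint_efforts": joint torques, N m; "tool_pos": TCP position; "tool_rot": TCP orientation; "contact_force": force on the tool from outside, world axes, zero at the start; "ft_torque": the same for the moment, N m; "gripper_width": opening from 0.0 (shut) to 1.0 (fully open); "grasp_force": force on a finger pad.
Only numpy, scipy, OpenCV 4.12 (cv2) and the standard library are available. Lean on these libraries where they do the work, as an engineer would, in place of code of your own. Each camera call takes 0.05 s, during which the arm holds its last target. There are 200 camera calls.

## Working session

There is one attempt and no reset: what is moved stays moved. The work goes in short steps, Python scripts to look and compute and a tool call to move; the robot and the scene stay as the last step left them, time stands still between calls to the robot, and variables do not carry over. Pictures are saved under pics/ and viewed, at most 14 in all, crops included, and the job is handed in when it is done.

```bash
ls; mkdir -p pics; python3 - <<'E'
from plant import manip, optics, job
import cv2
for n in("scene","top"):
    im=optics.grab_frame(n); cv2.imwrite(f"pics/{n}0.png",im[:,:,::-1]); print(n,optics.camera_params(n))
print(manip.state())
E
```

```text
pics
plant.py
scene {'intrinsics': array([[519.17209583,   0.        , 322.49836422],
       [  0.        , 519.17209583, 206.01949994],
       [  0.        ,   0.        ,   1.        ]]), 'k1': 0.007848177650664276, 'xyz': array([1.63108745, 0.3815449 , 1.16005983]), 'orientation': array([-0.22039379,  0.54426814,  0.74312176, -0.32088753])}
top {'intrinsics': array([[377.62226554,   0.        , 316.62090459],
       [  0.        , 377.62226554, 203.40286488],
       [  0.        ,   0.        ,   1.        ]]), 'k1': 0.023040518447844244, 'xyz': array([0.41502405, 0.00386133, 1.03902863]), 'orientation': array([ 0.04521129, -0.69591566,  0.71466838, -0.05391145])}
{'time': 0.1, 'joint_pos': array([-1.31498418e+00,  5.33353161e-02,  1.61415639e+00, -1.66695113e-05,
        1.47598790e+00, -1.18974279e-01]), 'joint_vel': array([ 0.00084872, -0.00054225, -0.00259301, -0.00055823,  0.00064957,
       -0.00048433]), 'joint_efforts': array([ 4.47113280e-04, -3.94900990e+01, -3.71363389e+01, -1.27282310e-04,
        3.92319736e-03,  3.27748388e-06]), 'tool_pos': array([ 0.2286642 , -0.58106538,  0.23015856]), 'tool_rot': array([-9.40701649e-04,  9.82492627e-01,  1.86299080e-01, -7.27784539e-05]), 'contact_force': array([ 0.56874867, -0.50072783, -0.32373312]), 'ft_torque': array([-0.02882237, -0.02704672, -0.01032019]), 'grasp_force': 0.0, 'gripper_width': 0.9941940412869461}
```

View pics/top0.png

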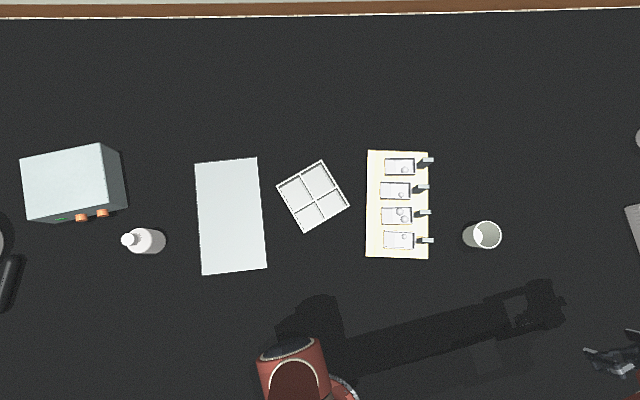

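View pics/scene0.png

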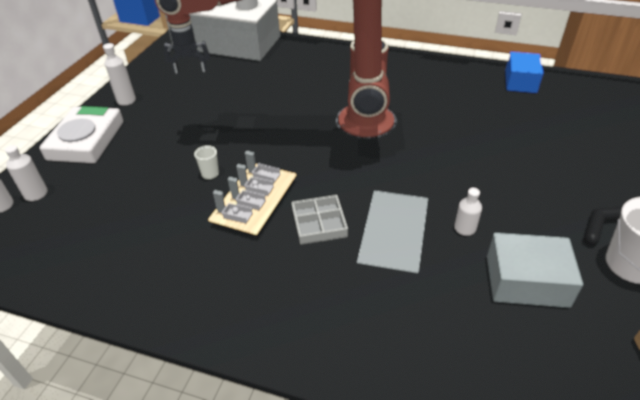

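The top view shows the mat at left (195-267, 157-275), the tray turned about 30° at (312,196), and the stand at right (366-428, 150-259). Its four scoops have noses to the left and handles near x≈425. The beaker is at (485,235) and the bottle at (145,240).

```bash
cat > h.py <<'E'
from plant import manip, optics, job
import numpy as np, cv2
from scipy.spatial.transform import Rotation as R
def q2R(q): return R.from_quat(np.roll(q,-1))
def cam(n):
    p=optics.camera_params(n); return p["intrinsics"],p["k1"],np.array(p["xyz"]),q2R(p["orientation"]).as_matrix()
def pix2pt(n,uv,z):
    K,k1,c,M=cam(n); uv=np.atleast_2d(np.array(uv,float))
    s=cv2.undistortPoints(uv[:,None],K,np.array([k1,0,0,0.]))[:,0]
    d=np.c_[s,np.ones(len(s))]@M.T
    return c+d*((z-c[2])/d[:,2])[:,None]
def pt2pix(n,P):
    K,k1,c,M=cam(n)
    return cv2.projectPoints(np.atleast_2d(P).astype(float),cv2.Rodrigues(M.T)[0],-M.T@c,K,np.array([k1,0,0,0.]))[0][:,0]
def shot(n,f=None,crop=None,s=1):
    im=optics.grab_frame(n)
    if f:
        o=im[:,:,::-1]
        if crop: x0,x1,y0,y1=crop; o=o[y0:y1,x0:x1]
        cv2.imwrite("pics/"+f,cv2.resize(o,None,fx=s,fy=s,interpolation=cv2.INTER_CUBIC))
    return im
E
python3 - <<'E'
import cv2
a=cv2.imread("pics/top0.png")[140:270,265:445]
b=cv2.resize(a,None,fx=4.4,fy=4.4,interpolation=cv2.INTER_CUBIC);print(b.shape)
cv2.imwrite("pics/z0.png",b)
E
```

```text
(572, 792, 3)
```

View pics/z0.png

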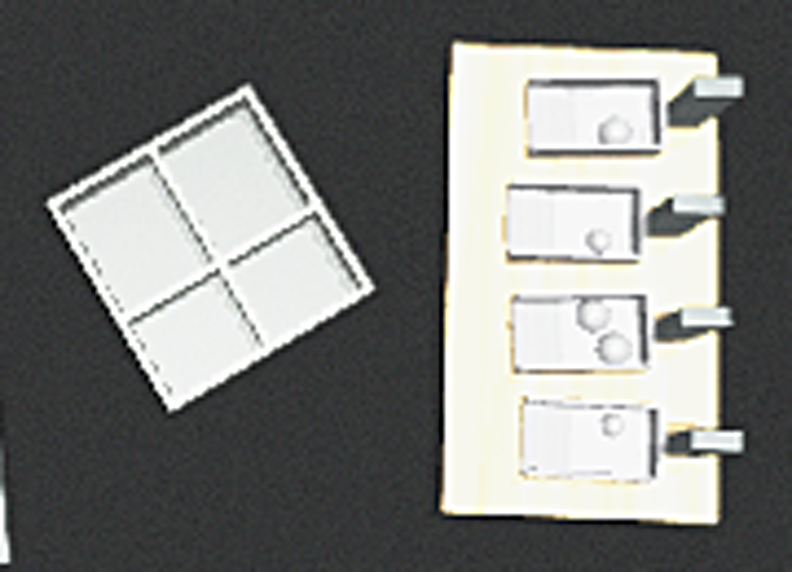

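Scoops from far to near: S1 has one large ball, S2 one small, S3 two large and S4 one small. The tray's wide cells are on its upper-left side; its divider cross is at crop px (218,266).

```bash
python3 - <<'E'
from h import *
np.set_printoptions(precision=4,suppress=True)
f=lambda l:np.array(l)/4.4+[265,140]
pans=[[(527,80),(658,80),(525,152),(657,153)],[(507,186),(640,190),(505,257),(638,261)],[(513,296),(648,298),(512,369),(646,371)],[(524,402),(658,407),(520,474),(655,481)]]
hd=[(720,87),(699,205),(707,317),(718,441)]
for p,h in zip(pans,hd):
    P=pix2pt("top",f(p),.058)[:,:2]; d=(P[0]-P[1])+(P[2]-P[3]); a=np.degrees(np.arctan2(d[1],d[0]))
    print("pan c",P.mean(0),"yaw",a,"handle",pix2pt("top",f(h),.117)[0,:2], "len",np.linalg.norm(d)/2)
t=pix2pt("top",f([(248,86),(375,290),(172,410),(48,202)]),.036)[:,:2]
print("tray",t,t.mean(0)); ex=(t[0]-t[3])+(t[1]-t[2]); ey=t[0]-t[1]+t[3]-t[2]
print(np.linalg.norm(ex)/2,np.linalg.norm(ey)/2,np.degrees(np.arctan2(ex[1],ex[0])),np.degrees(np.arctan2(ey[1],ey[0])))
m=pix2pt("top",[(194.5,163),(257.5,157),(267,268),(202,275)],.004)[:,:2];print("mat",m,m.mean(0))
print("bottle",pix2pt("top",[(150,248),(129,239)],.0)[:,:2],"beaker",pix2pt("top",[(475,235)],0))
print("cross",pix2pt("top",f([(218,266)]),.036))
E
```

```text
pan c [ 0.6472 -0.2335] yaw 88.30001376739142 handle [ 0.6483 -0.2933] len 0.07959829136252486
pan c [ 0.5817 -0.2182] yaw 86.77183630526676 handle [ 0.5804 -0.2768] len 0.079763772930213
pan c [ 0.5153 -0.2187] yaw 87.6609931906435 handle [ 0.5167 -0.277 ] len 0.07991708471977954
pan c [ 0.4517 -0.2207] yaw 85.97201572165612 handle [ 0.4475 -0.2784] len 0.07916514742797558
tray [[ 0.6769 -0.0267]
 [ 0.5474 -0.1004]
 [ 0.4776  0.0249]
 [ 0.607   0.098 ]] [ 0.5772 -0.001 ]
0.1431924446245898 0.14877793474959367 -60.804126733993236 29.550235156577735
mat [[0.6838 0.327 ]
 [0.697  0.1516]
 [0.3886 0.1277]
 [0.3752 0.3015]] [0.5362 0.2269]
bottle [[0.4513 0.4435]
 [0.4772 0.5005]] beaker [[ 0.4627 -0.4435  0.    ]]
cross [[ 0.5646 -0.0051  0.036 ]]
```

```bash
cat > go.py <<'E'
# go.py x y z yaw_deg tilt_rad : what is left to go, in the tool's axes (no motion)
import sys; from h import *
x,y,z,a,t=map(float,sys.argv[1:6]); s=manip.state(); Rc=q2R(s["tool_rot"]); p=s["tool_pos"]
a=np.radians(a); X=[np.cos(a),np.sin(a),0]; Z=[0,0,-1]
Rt=R.from_matrix(np.c_[X,np.cross(Z,X),Z])*R.from_rotvec([0,-t,0])
d=np.array([x,y,z])-p
np.set_printoptions(precision=4,suppress=True)
print("t",round(s["time"],2),"tcp",p,"| now-axes d",Rc.inv().apply(d),"| target-axes d",Rt.inv().apply(d),"| rot",(Rc.inv()*Rt).as_rotvec(),"j",s["joint_pos"],"w %.3f gf %.1f"%(s["gripper_width"],s["grasp_force"]))
E
```

Request:
{"api": "shift_gripper", "payload": {"plan": [0.4,0,0,0,0,0,-0.188,0.4,0,0,0,0,0,-0.188,0.4,0,0,0,0,0,-0.188,0.4,0,0,0,0,0,-0.188,0.4,0,0,0,0,0,-0.188]}}

```text
time: 0.72
tool_pos: [0.2287, -0.5812, 0.2305]
tool_rot: [-0.001, 0.79, 0.612, 0.0]
contact_force: [0.2, -0.3, 0.7]
gripper_width: 0.402
grasp_force: 0.0
```

Request:
{"api": "shift_gripper", "payload": {"plan": [0.4,0,0,0,0,0,-0.186,0.4,0.045,0.028,0,0,0,0,0.4,0.045,0.028,0,0,0,0,0.4,0.045,0.028,0,0,0,0,0.4,0.045,0.028,0,0,0,0]}}

```text
time: 1.35
tool_pos: [0.3541, -0.4085, 0.2308]
tool_rot: [-0.0, 0.732, 0.681, 0.0]
contact_force: [0.2, -1.3, 0.9]
gripper_width: 0.4
grasp_force: 0.0
```

Request:
{"api": "shift_gripper", "payload": {"plan": [0.4,0.045,0.028,0,0,0,0,0.4,0.045,0.028,0,0,0,0,0.4,0.045,0.028,0,0,0,0,0.4,0,0,0,0,0,0]}}

```text
time: 1.85
tool_pos: [0.4483, -0.2789, 0.2308]
tool_rot: [-0.0, 0.731, 0.683, 0.0]
contact_force: [-0.4, -0.9, -0.4]
gripper_width: 0.399
grasp_force: 0.0
```

```bash
python3 go.py .4475 -.2770 .075 86 0
```

```text
t 1.85 tcp [ 0.4483 -0.2789  0.2308] | now-axes d [ 0.0017 -0.0009  0.1558] | target-axes d [ 0.0019 -0.0009  0.1558] | rot [-0.0005 -0.0009  0.0025] j [-0.6978 -0.1806  1.8364  0.0004  1.4866 -0.6305] w 0.399 gf 0.0
```

Request:
{"api": "shift_gripper", "payload": {"plan": [0.4,0.002,-0.001,0.04,0,0,0,0.4,0,0,0.04,0,0,0,0.4,0,0,0.035,0,0,0,0.4,0,0,0.025,0,0,0,0.4,0,0,0.016,0,0,0]}}

```text
time: 2.48
tool_pos: [0.4449, -0.2798, 0.0734]
tool_rot: [-0.001, 0.733, 0.681, -0.0]
contact_force: [0.0, 0.2, 0.9]
gripper_width: 0.4
grasp_force: 0.0
```

Request:
{"api": "shift_gripper", "payload": {"plan": [0,0,0,0,0,0,0,0,0,0,0,0,0,0,0,0,0,0,0,0,0,0,0,0,0,0,0,0]}}

```text
time: 2.98
tool_pos: [0.4466, -0.2799, 0.0761]
tool_rot: [0.001, 0.732, 0.681, 0.0]
contact_force: [-0.2, -1.4, -1.2]
gripper_width: 0.131
grasp_force: 59.6
```

Request:
{"api": "shift_gripper", "payload": {"plan": [0,0,0,-0.005,0,0,0,0,0,0,-0.01,0,0,0,0,0,0,-0.02,0,0.03,0,0,0,0,-0.025,0,0.03,0,0,0,0,-0.025,0,0.03,0]}}

```text
time: 3.6
tool_pos: [0.4463, -0.2818, 0.1619]
tool_rot: [-0.03, 0.731, 0.68, 0.033]
contact_force: [0.2, -1.2, -1.1]
gripper_width: 0.131
grasp_force: 59.5
```

Request:
{"api": "shift_gripper", "payload": {"plan": [0,0,0,-0.02,0,0,0,0,0,0,-0.01,0,0,0,0,0,0,0,0,0,0]}}

```text
time: 3.98
tool_pos: [0.4462, -0.2846, 0.1908]
tool_rot: [-0.03, 0.731, 0.68, 0.033]
contact_force: [-0.0, -0.4, -1.4]
gripper_width: 0.134
grasp_force: 59.5
```

```bash
python3 - <<'E'
from h import *
shot("top","l4.png",(360,480,130,270),4); shot("scene","l4s.png",(170,350,110,260),4)
E
python3 go.py .5 -.2 .17 86 -.09
```

```text
t 4.08 tcp [ 0.4455 -0.284   0.1892] | now-axes d [0.0856 0.0483 0.027 ] | target-axes d [0.0855 0.0485 0.027 ] | rot [-0.001  -0.0008 -0.0026] j [-0.7459 -0.1178  1.8525  0.0706  1.4649 -0.6831] w 0.131 gf 59.5
```

View pics/l4s.png

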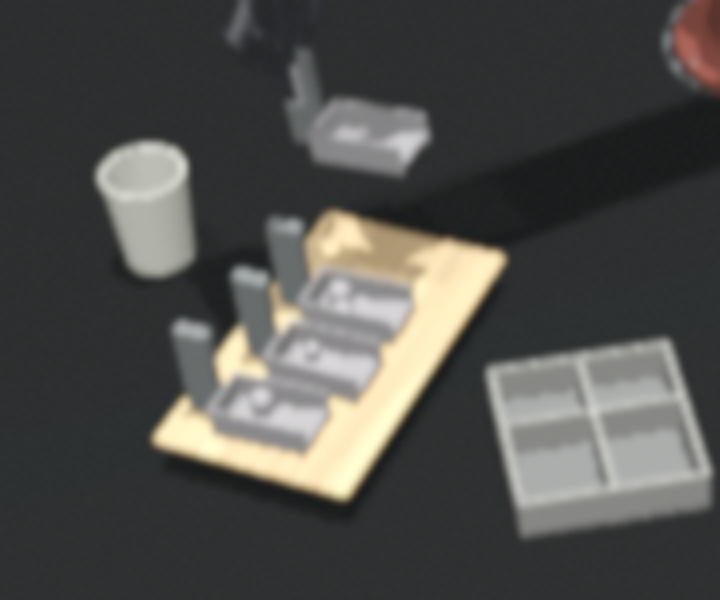

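The scene shows the near scoop held clear and slightly nose-up, with the other three scoops and the tray untouched.

Request:
{"api": "shift_gripper", "payload": {"plan": [0,0.01,0.006,0,0,0,0,0,0.02,0.012,0,0,0,-0.03,0,0.025,0.015,0,0,0,-0.05,0,0.025,0.015,0,0,0,-0.05,0,0.025,0.015,0,0,0,-0.05]}}

```text
time: 4.7
tool_pos: [0.5107, -0.1793, 0.1991]
tool_rot: [-0.028, 0.667, 0.744, 0.036]
contact_force: [-0.6, -1.4, -1.8]
gripper_width: 0.133
grasp_force: 59.5
```

Request:
{"api": "shift_gripper", "payload": {"plan": [0,0.025,0.01,0,0,0,-0.07,0,0.025,0.01,0,0,0,-0.07,0,0.02,0.008,0,0,0,-0.07,0,0.01,0.004,0,0,0,-0.07,0,0.0,0.0,0,0,0,-0.05]}}

```text
time: 5.32
tool_pos: [0.5264, -0.0952, 0.2068]
tool_rot: [-0.022, 0.535, 0.844, 0.04]
contact_force: [-1.0, -0.0, -0.9]
gripper_width: 0.131
grasp_force: 59.6
```

```bash
python3 go.py .5798 -.0913 .12 119.5 -.09
```

```text
t 5.33 tcp [ 0.5264 -0.0952  0.2068] | now-axes d [-0.0263  0.0462  0.087 ] | target-axes d [-0.0306  0.0484  0.0844] | rot [ 0.0495  0.0118 -0.0714] j [-0.3637 -0.1376  1.8406  0.087   1.4665 -0.8152] w 0.131 gf 59.6
```

Request:
{"api": "shift_gripper", "payload": {"plan": [0,-0.005,0.009,0.01,0.01,0,-0.015,0,-0.007,0.012,0.02,0.015,0.01,-0.02,0,-0.007,0.012,0.025,0.015,0,-0.02,0,-0.005,0.01,0.02,0.01,0,-0.015,0,-0.002,0.003,0.012,0,0,0]}}

```text
time: 5.95
tool_pos: [0.5772, -0.0909, 0.1177]
tool_rot: [-0.039, 0.505, 0.862, 0.022]
contact_force: [-0.2, 1.2, -1.2]
gripper_width: 0.135
grasp_force: 59.6
```

Request:
{"api": "shift_gripper", "payload": {"plan": [0,0,0,0,0,0,0,0,0,0,0,0,0,0]}}

```text
time: 6.2
tool_pos: [0.5778, -0.0921, 0.1207]
tool_rot: [-0.037, 0.506, 0.862, 0.022]
contact_force: [-0.4, 0.3, -1.0]
gripper_width: 0.133
grasp_force: 59.5
```

```bash
python3 go.py .5798 -.0913 .0935 119.5 0
python3 - <<'E'
from h import *
shot("top","p4.png",(250,450,120,270),4)
E
```

```text
t 6.2 tcp [ 0.5778 -0.0921  0.1207] | now-axes d [-0.0026  0.0021  0.0271] | target-axes d [-0.0002  0.0021  0.0272] | rot [ 0.001  -0.0862 -0.0053] j [-0.3138  0.0876  1.7686  0.0606  1.3485 -0.8386] w 0.133 gf 59.5
```

View pics/p4.png

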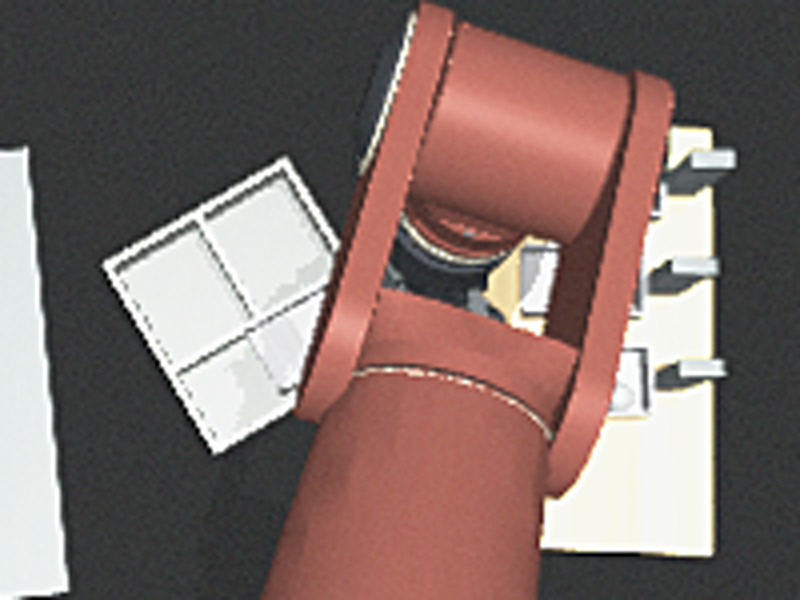

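The arm hides most of the scoop. Its nose shows at about (285,390), over the narrow divider, as planned. Now I'll tip it, pivoting about the lip.

Request:
{"api": "shift_gripper", "payload": {"plan": [0,-0.001,0.001,0.01,0,-0.03,0,0,-0.001,0.001,0.01,0,-0.03,0,0,0,0,0.008,0,-0.03,0,0,0.0018,0,-0.0047,0,-0.05,0,0,0.0018,0,-0.0047,0,-0.05,0]}}

```text
time: 6.88
tool_pos: [0.5777, -0.0882, 0.1016]
tool_rot: [0.046, 0.505, 0.861, -0.026]
contact_force: [0.4, 0.2, -1.1]
gripper_width: 0.133
grasp_force: 59.5
```

Request:
{"api": "shift_gripper", "payload": {"plan": [0,0.0018,0,-0.0047,0,-0.05,0,0,0.0018,0,-0.0047,0,-0.05,0,0,0.0018,0,-0.0047,0,-0.05,0,0,0.0018,0,-0.0047,0,-0.05,0,0,0,0,0,0,0,0]}}

```text
time: 7.5
tool_pos: [0.5725, -0.0782, 0.1189]
tool_rot: [0.131, 0.5, 0.853, -0.076]
contact_force: [-0.2, -0.6, -1.7]
gripper_width: 0.129
grasp_force: 59.6
```

```bash
python3 go.py .5798 -.0913 .0935 119.5 0.6
python3 - <<'E'
from h import *
s=manip.state(); Rc=q2R(s["tool_rot"]); print("lip",s["tool_pos"]+Rc.apply([.094,0,.0335]))
shot("scene","p4s.png",(230,390,140,260),5)
E
```

```text
t 7.5 tcp [ 0.5725 -0.0782  0.1189] | now-axes d [-0.0067 -0.      0.0287] | target-axes d [ 0.002  -0.      0.0294] | rot [-0.001  -0.2968 -0.004 ] j [-0.1505 -0.0584  1.9408 -0.2693  1.0841 -0.5556] w 0.129 gf 59.6
lip [ 0.533539   -0.00868827  0.05882189]
```

View pics/p4s.png

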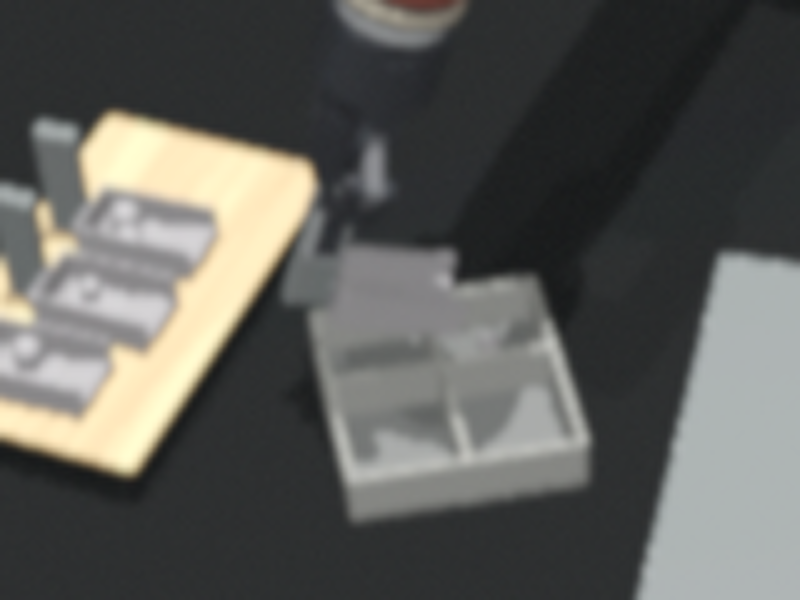

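The lip is just past the divider over the narrow_2 cell, so I'll lower it and pour.

Request:
{"api": "shift_gripper", "payload": {"plan": [0,0.0018,0,0.0055,0,0,0,0,0.0018,0,0.0055,0,0,0,0,0.0018,0,-0.0047,0,-0.05,0,0,0.0018,0,-0.0047,0,-0.05,0,0,0.0018,0,-0.0047,0,-0.05,0]}}

```text
time: 8.18
tool_pos: [0.5674, -0.0704, 0.1174]
tool_rot: [0.194, 0.493, 0.84, -0.114]
contact_force: [0.3, -0.4, -1.3]
gripper_width: 0.131
grasp_force: 59.6
```

Request:
{"api": "shift_gripper", "payload": {"plan": [0,0.0018,0,-0.0047,0,-0.05,0,0,0.0018,0,-0.0047,0,-0.05,0,0,0.0018,0,-0.0047,0,-0.05,0,0,0.0018,0,-0.0047,0,-0.05,0,0,0.0018,0,-0.0047,0,-0.05,0]}}

```text
time: 8.8
tool_pos: [0.5577, -0.0528, 0.1327]
tool_rot: [0.297, 0.475, 0.81, -0.175]
contact_force: [0.2, -0.6, -0.9]
gripper_width: 0.13
grasp_force: 59.6
```

Request:
{"api": "shift_gripper", "payload": {"plan": [0,0.0018,0,-0.0047,0,-0.05,0,0,0.0018,0,-0.0047,0,-0.05,0,0,0,0,0,0,0,0,0,0,0,0,0,0,0,0,0,0,0,0,0,0]}}

```text
time: 9.43
tool_pos: [0.5539, -0.0453, 0.1382]
tool_rot: [0.337, 0.466, 0.794, -0.198]
contact_force: [-0.2, 0.7, -0.6]
gripper_width: 0.136
grasp_force: 59.7
```

```bash
python3 go.py .5798 -.0913 .0935 119.5 0.8
python3 - <<'E'
from h import *
s=manip.state(); Rc=q2R(s["tool_rot"]); print("lip",s["tool_pos"]+Rc.apply([.094,0,.0335]))
shot("scene","q4s.png",(230,390,140,260),5)
E
```

```text
t 9.43 tcp [ 0.5539 -0.0453  0.1382] | now-axes d [-0.0045  0.0002  0.069 ] | target-axes d [-0.0047 -0.0001  0.069 ] | rot [-0.0039  0.0028 -0.0044] j [ 0.121  -0.128   2.1044 -0.8976  1.0188  0.05  ] w 0.136 gf 59.7
lip [ 0.53384882 -0.00933031  0.04730516]
```

Request:
{"api": "shift_gripper", "payload": {"plan": [0,-0.014,0,-0.014,0,0,0,0,-0.015,0,-0.014,0,0,0,0,0,0,0,0,0.16,0,0,0,0,0,0,0.16,0,0,0,0,0,0,0.16,0]}}

```text
time: 10.1
tool_pos: [0.5547, -0.0446, 0.1818]
tool_rot: [0.139, 0.499, 0.852, -0.079]
contact_force: [-0.0, -0.4, -2.3]
gripper_width: 0.13
grasp_force: 59.5
```

Request:
{"api": "shift_gripper", "payload": {"plan": [0,0,0,0,0,0.16,0,0,0,0,0,0,0.16,0,0,0,0,-0.02,0,0,0]}}

```text
time: 10.48
tool_pos: [0.5539, -0.0468, 0.1993]
tool_rot: [0.001, 0.507, 0.862, -0.001]
contact_force: [-0.4, 0.7, -0.6]
gripper_width: 0.135
grasp_force: 59.5
```

```bash
python3 go.py .4295 .183 .1 94.7 0
```

```text
t 10.47 tcp [ 0.5539 -0.0468  0.1993] | now-axes d [0.2617 0.0031 0.0983] | target-axes d [ 0.2393 -0.1051  0.0993] | rot [-0.      0.0037  0.4254] j [-0.2166 -0.0912  1.8088 -0.0033  1.4222 -0.7235] w 0.135 gf 59.5
```

View pics/q4s.png

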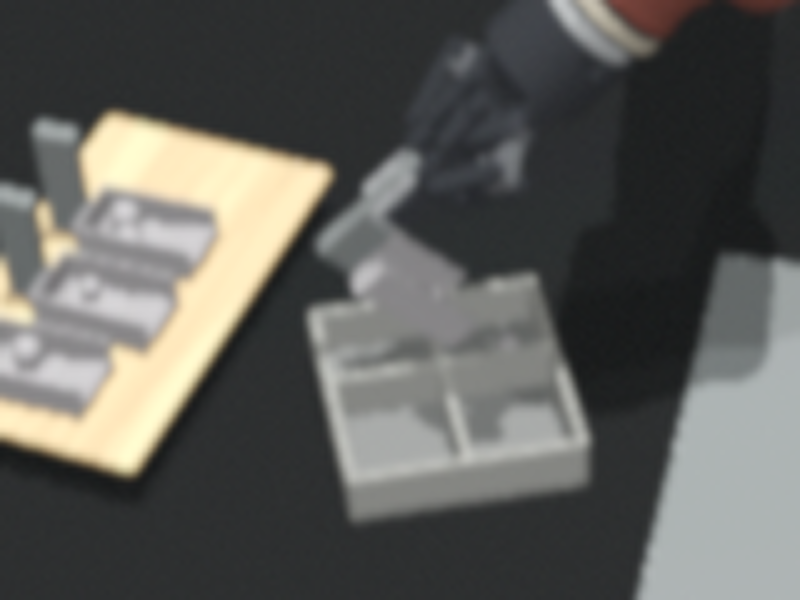

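The scoop tipped into the narrow_2 cell, and a small bright spot near (512,345) is probably the ball. I'll take the scoop to the mat.

Request:
{"api": "shift_gripper", "payload": {"plan": [0,0.052,0.0,0,0,0,0,0,0.052,0.0,0,0,0,0,0,0.052,0,0,0,0,0,0,0.052,0.0,0,0,0,0,0,0.053,0.003,0,0,0,0]}}

```text
time: 11.1
tool_pos: [0.428, 0.1862, 0.2]
tool_rot: [0.004, 0.505, 0.863, 0.0]
contact_force: [0.7, 1.1, -0.2]
gripper_width: 0.13
grasp_force: 59.5
```

Request:
{"api": "shift_gripper", "payload": {"plan": [0,0,0,0.03,0,0,0.142,0,0,0,0.03,0,0,0.142,0,0,0,0.03,0,0,0.142,0,0,0,0.01,0,0,0,0,0,0,0,0,0,0]}}

```text
time: 11.72
tool_pos: [0.4291, 0.1845, 0.0984]
tool_rot: [0.002, 0.676, 0.737, -0.0]
contact_force: [0.2, 0.6, -0.7]
gripper_width: 0.136
grasp_force: 59.5
```

```bash
python3 go.py .4295 .183 .049 94.7 0
python3 - <<'E'
from h import *
shot("top","m4.png",(180,440,130,290),3)
E
```

```text
t 11.72 tcp [0.4291 0.1845 0.0984] | now-axes d [-0.0013  0.0002  0.0494] | target-axes d [-0.0015  0.0003  0.0494] | rot [0.0026 0.0032 0.0047] j [ 0.2487 -0.2156  2.0954 -0.0038  1.2598  0.1631] w 0.136 gf 59.5
```

View pics/m4.png

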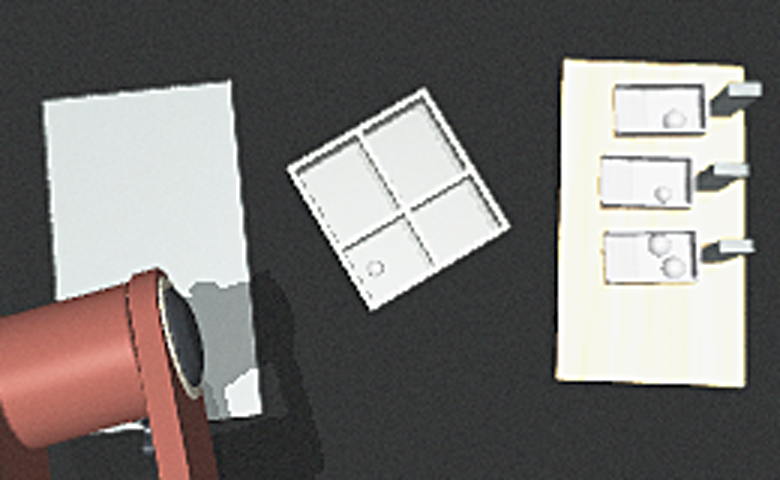

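The small ball lies in narrow_2 at (375,268), and the tray and the other scoops haven't moved. Next I'll set the scoop down and go for S3.

Request:
{"api": "shift_gripper", "payload": {"plan": [0,-0.001,0,0.02,0,0.003,0,0,0,0,0.015,0,0,0,0,0,0,0.008,0,0,0,0,0,0,0.004,0,0,0,0,0,0,0.002,0,0,0]}}

```text
time: 12.4
tool_pos: [0.4294, 0.1832, 0.0486]
tool_rot: [0.0, 0.677, 0.736, 0.001]
contact_force: [-0.1, 0.6, -1.0]
gripper_width: 0.133
grasp_force: 59.5
```

Request:
{"api": "shift_gripper", "payload": {"plan": [0,0,0,0.001,0,0,0,0.4,0,0,0,0,0,0,0.4,0,0,0,0,0,0,0.4,0,0,0,0,0,0,0.4,0,0,-0.03,0,0,0]}}

```text
time: 13.02
tool_pos: [0.4269, 0.1825, 0.0753]
tool_rot: [-0.001, 0.677, 0.736, -0.002]
contact_force: [-0.2, 1.0, 0.1]
gripper_width: 0.404
grasp_force: 0.0
```

Request:
{"api": "shift_gripper", "payload": {"plan": [0.4,0,0,-0.05,0,0,0,0.4,0,0,-0.06,0,0,0,0.4,0,0,-0.04,0,0,0.06,0.4,-0.06,0,0,0,0,0.06,0.4,-0.06,0,0,0,0,0]}}

```text
time: 13.65
tool_pos: [0.4285, 0.0623, 0.2287]
tool_rot: [0.001, 0.719, 0.695, 0.001]
contact_force: [1.3, -0.4, -0.5]
gripper_width: 0.4
grasp_force: 0.0
```

```bash
python3 go.py .5167 -.2755 .076 87.7 0
```

```text
t 13.65 tcp [0.4285 0.0623 0.2287] | now-axes d [-0.3346  0.099   0.153 ] | target-axes d [-0.334   0.1017  0.1527] | rot [ 0.0039 -0.0002  0.0063] j [-0.028  -0.4381  2.0422  0.0002  1.5336  0.0058] w 0.400 gf 0.0
```

```bash
cat > diff.py <<'E'
import sys; from h import *
a=cv2.imread("pics/top0.png"); im=optics.grab_frame("top")[:,:,::-1].copy(); cv2.imwrite("pics/"+sys.argv[1],im)
d=(cv2.absdiff(a,im).max(2)>60).astype(np.uint8); d[:140]=0;d[290:]=0;d[:,:110]=0;d[:,520:]=0
n,_,st,_=cv2.connectedComponentsWithStats(cv2.morphologyEx(d,cv2.MORPH_CLOSE,np.ones((3,3))))
print([tuple(map(int,s)) for s in st[1:] if s[4]>5])
E
python3 diff.py d1.png
```

```text
[(220, 216, 102, 74, 5595), (383, 230, 6, 14, 20), (399, 232, 8, 7, 17), (412, 233, 22, 16, 146), (383, 246, 4, 3, 8)]
```

Request:
{"api": "shift_gripper", "payload": {"plan": [0.4,-0.055,0.017,0,0,0,0,0.4,-0.055,0.017,0,0,0,0,0.4,-0.055,0.017,0,0,0,0,0.4,-0.055,0.017,0,0,0,0,0.4,-0.055,0.017,0,0,0,0]}}

```text
time: 14.32
tool_pos: [0.5034, -0.2168, 0.2275]
tool_rot: [0.001, 0.72, 0.694, 0.001]
contact_force: [0.5, 1.3, 0.5]
gripper_width: 0.4
grasp_force: 0.0
```

Request:
{"api": "shift_gripper", "payload": {"plan": [0.4,-0.055,0.017,0,0,0,0,0.4,0,0,0.02,0,0,0,0.4,0,0,0,0,0,0]}}

```text
time: 14.7
tool_pos: [0.5168, -0.2692, 0.2045]
tool_rot: [-0.002, 0.72, 0.694, 0.0]
contact_force: [-0.2, -0.2, -0.3]
gripper_width: 0.4
grasp_force: 0.0
```

```bash
python3 go.py .5167 -.2755 .076 87.7 0
```

```text
t 14.7 tcp [ 0.5168 -0.2692  0.2045] | now-axes d [-0.0067  0.0006  0.1284] | target-axes d [-0.0063  0.0002  0.1285] | rot [-0.0034 -0.0037  0.0035] j [-0.6086 -0.0263  1.7378  0.0013  1.4349 -0.5721] w 0.400 gf 0.0
```

Request:
{"api": "shift_gripper", "payload": {"plan": [0.4,-0.006,0,0.04,0,0,0,0.4,0,0,0.04,0,0,0,0.4,0,0,0.03,0,0,0,0.4,0,0,0.018,0,0,0,0.4,0,0,0,0,0,0]}}

```text
time: 15.32
tool_pos: [0.5174, -0.2749, 0.0784]
tool_rot: [-0.001, 0.719, 0.695, 0.0]
contact_force: [-0.1, -0.6, 0.3]
gripper_width: 0.403
grasp_force: 0.0
```

Request:
{"api": "shift_gripper", "payload": {"plan": [0,0,0,0,0,0,0,0,0,0,0,0,0,0,0,0,0,0,0,0,0,0,0,0,0,0,0,0]}}

```text
time: 15.82
tool_pos: [0.5191, -0.2769, 0.0811]
tool_rot: [0.002, 0.72, 0.694, 0.001]
contact_force: [-0.3, 1.0, 5.1]
gripper_width: 0.13
grasp_force: 60.3
```

Request:
{"api": "shift_gripper", "payload": {"plan": [0,0,0,-0.005,0,0,0,0,0,0,-0.01,0,0,0,0,0,0,-0.02,0,0.03,0,0,0,0,-0.025,0,0.03,0,0,0,0,-0.025,0,0.03,0]}}

```text
time: 16.45
tool_pos: [0.5176, -0.2784, 0.165]
tool_rot: [-0.032, 0.719, 0.694, 0.033]
contact_force: [0.3, 0.0, -2.3]
gripper_width: 0.129
grasp_force: 59.3
```

Request:
{"api": "shift_gripper", "payload": {"plan": [0,0,0,-0.02,0,0,0,0,0,0,-0.015,0,0,0,0,0,0,0,0,0,0]}}

```text
time: 16.82
tool_pos: [0.5183, -0.2821, 0.2006]
tool_rot: [-0.03, 0.719, 0.694, 0.033]
contact_force: [0.3, 0.7, -0.9]
gripper_width: 0.133
grasp_force: 59.4
```

```bash
python3 go.py .6424 -.0558 .19 119.5 -.09
```

```text
t 16.82 tcp [ 0.5183 -0.2821  0.2006] | now-axes d [0.2288 0.1158 0.0314] | target-axes d [0.1344 0.2194 0.0228] | rot [ 0.0522  0.0021 -0.5486] j [-0.6598  0.0171  1.7029  0.0742  1.4712 -0.633 ] w 0.133 gf 59.4
```

Request:
{"api": "shift_gripper", "payload": {"plan": [0,0.01,0.005,0,0,0,0,0,0.02,0.01,0,0,0,0,0,0.026,0.013,0,0,0,0,0,0.028,0.014,0,0,0,0,0,0.03,0.015,0,0,0,0]}}

```text
time: 17.45
tool_pos: [0.5793, -0.1677, 0.2088]
tool_rot: [-0.032, 0.719, 0.694, 0.033]
contact_force: [-1.3, 0.1, -1.4]
gripper_width: 0.131
grasp_force: 59.3
```

Request:
{"api": "shift_gripper", "payload": {"plan": [0,0.03,0.015,0,0,0,0,0,0.03,0.015,0,0,0,0,0,0.028,0.014,0,0,0,0,0,0.018,0.009,0,0,0,0,0,0.009,0.005,0,0,0,-0.03]}}

```text
time: 18.08
tool_pos: [0.6411, -0.0564, 0.2196]
tool_rot: [-0.031, 0.707, 0.705, 0.033]
contact_force: [-0.3, -0.5, -1.6]
gripper_width: 0.132
grasp_force: 59.3
```

Request:
{"api": "shift_gripper", "payload": {"plan": [0,0,0,0.005,0.01,0,-0.08,0,0,0,0.01,0.01,0,-0.12,0,0,0,0.015,0.01,0,-0.12,0,0,0,0.015,0.01,0,-0.12,0,0,0,0.015,0.01,0,-0.08]}}

```text
time: 18.7
tool_pos: [0.6396, -0.0532, 0.1595]
tool_rot: [-0.038, 0.502, 0.864, 0.022]
contact_force: [-0.1, 1.1, -1.9]
gripper_width: 0.13
grasp_force: 59.3
```

```bash
python3 go.py .6424 -.0558 .0935 119.5 0
```

```text
t 18.7 tcp [ 0.6396 -0.0532  0.1595] | now-axes d [-0.0095  0.0012  0.0654] | target-axes d [-0.0036  0.0012  0.066 ] | rot [ 0.     -0.0891  0.0041] j [-0.2277  0.1769  1.6024  0.0662  1.4232 -0.7584] w 0.130 gf 59.3
```

Request:
{"api": "shift_gripper", "payload": {"plan": [0,-0.002,0,0.012,0,0,0,0,-0.002,0,0.018,0,-0.02,0,0,-0.002,0.001,0.016,0,-0.02,0,0,0,0,0.01,0,-0.02,0,0,0,0,0.005,0,-0.03,0]}}

```text
time: 19.32
tool_pos: [0.6412, -0.0539, 0.0983]
tool_rot: [0.001, 0.504, 0.864, -0.0]
contact_force: [-0.3, 0.3, -1.6]
gripper_width: 0.133
grasp_force: 59.3
```

Request:
{"api": "shift_gripper", "payload": {"plan": [0,0.0018,0,-0.0047,0,-0.05,0,0,0.0018,0,-0.0047,0,-0.05,0,0,0.0018,0,-0.0047,0,-0.05,0,0,0.0018,0,-0.0047,0,-0.05,0,0,0.0018,0,-0.0047,0,-0.05,0]}}

```text
time: 19.95
tool_pos: [0.6362, -0.0436, 0.1225]
tool_rot: [0.11, 0.499, 0.857, -0.063]
contact_force: [0.1, 0.1, -2.4]
gripper_width: 0.136
grasp_force: 59.3
```

```bash
python3 go.py .6424 -.0558 .0935 119.5 0.6
python3 - <<'E'
from h import *
s=manip.state(); Rc=q2R(s["tool_rot"]); print("lip",s["tool_pos"]+Rc.apply([.094,0,.0335]))
E
```

```text
t 19.95 tcp [ 0.6362 -0.0436  0.1225] | now-axes d [-0.0059 -0.0007  0.0314] | target-axes d [ 0.0051 -0.0006  0.0316] | rot [ 0.0025 -0.3462 -0.0001] j [-0.0953  0.0968  1.7699 -0.2274  1.1353 -0.529 ] w 0.136 gf 59.3
lip [0.59558985 0.02825089 0.06642366]
```

Request:
{"api": "shift_gripper", "payload": {"plan": [0,0.001,0,0.0075,0,0,0,0,0.001,0,0.0075,0,0,0,0,0.0018,0,-0.0047,0,-0.05,0,0,0.0018,0,-0.0047,0,-0.05,0,0,0.0018,0,-0.0047,0,-0.05,0]}}

```text
time: 20.58
tool_pos: [0.6321, -0.0378, 0.1176]
tool_rot: [0.172, 0.494, 0.846, -0.1]
contact_force: [0.0, -0.0, -1.5]
gripper_width: 0.131
grasp_force: 59.4
```

Request:
{"api": "shift_gripper", "payload": {"plan": [0,0.0018,0,-0.0047,0,-0.05,0,0,0.0018,0,-0.0047,0,-0.05,0,0,0.0018,0,-0.0047,0,-0.05,0,0,0.0018,0,-0.0047,0,-0.05,0,0,0.0018,0,-0.0047,0,-0.05,0]}}

```text
time: 21.2
tool_pos: [0.6227, -0.021, 0.1339]
tool_rot: [0.277, 0.477, 0.818, -0.161]
contact_force: [0.8, -0.2, -1.0]
gripper_width: 0.129
grasp_force: 59.4
```

Request:
{"api": "shift_gripper", "payload": {"plan": [0,0.0018,0,-0.0047,0,-0.05,0,0,0.0018,0,-0.0047,0,-0.05,0,0,0.0018,0,-0.0047,0,-0.05,0,0,0,0,0,0,0,0,0,0,0,0,0,0,0]}}

```text
time: 21.82
tool_pos: [0.6164, -0.0095, 0.1415]
tool_rot: [0.337, 0.464, 0.796, -0.196]
contact_force: [0.1, 0.0, -0.3]
gripper_width: 0.131
grasp_force: 59.6
```

```bash
python3 go.py .6424 -.0558 .0935 119.5 0.8
python3 - <<'E'
from h import *
s=manip.state(); Rc=q2R(s["tool_rot"]); print("lip",s["tool_pos"]+Rc.apply([.094,0,.0335]))
E
```

```text
t 21.82 tcp [ 0.6164 -0.0095  0.1415] | now-axes d [-0.0026 -0.0002  0.0715] | target-axes d [-0.0026 -0.0001  0.0715] | rot [ 0.0009 -0.0001 -0.    ] j [ 0.1714  0.0349  1.9401 -0.8914  1.0508  0.0766] w 0.131 gf 59.6
lip [0.59599076 0.02658727 0.0507402 ]
```

Request:
{"api": "shift_gripper", "payload": {"plan": [0,-0.014,0,-0.014,0,0,0,0,-0.015,0,-0.014,0,0,0,0,0,0,0,0,0.16,0,0,0,0,0,0,0.16,0,0,0,0,0,0,0.16,0]}}

```text
time: 22.45
tool_pos: [0.6173, -0.009, 0.1859]
tool_rot: [0.138, 0.496, 0.853, -0.077]
contact_force: [-0.0, -0.1, -1.3]
gripper_width: 0.133
grasp_force: 59.4
```

Request:
{"api": "shift_gripper", "payload": {"plan": [0,0,0,0,0,0.16,0,0,0,0,0,0,0.16,0,0,0,0,-0.02,0,0,0]}}

```text
time: 22.82
tool_pos: [0.6166, -0.0116, 0.2031]
tool_rot: [0.001, 0.504, 0.863, -0.0]
contact_force: [1.5, -0.8, -1.5]
gripper_width: 0.133
grasp_force: 59.4
```

```bash
python3 go.py .502 .1893 .1 94.7 0
```

```text
t 22.82 tcp [ 0.6166 -0.0116  0.2031] | now-axes d [ 0.2315 -0.0012  0.1027] | target-axes d [ 0.2096 -0.0977  0.1031] | rot [0.0004 0.0017 0.4313] j [-0.1388  0.0511  1.662  -0.0014  1.4273 -0.6519] w 0.133 gf 59.4
```

Request:
{"api": "shift_gripper", "payload": {"plan": [0,0.046,0.0,0,0,0,0,0,0.046,0.0,0,0,0,0,0,0.046,0,0,0,0,0,0,0.046,0.0,0,0,0,0,0,0.048,-0.001,0,0,0,0]}}

```text
time: 23.45
tool_pos: [0.5003, 0.1938, 0.2046]
tool_rot: [0.003, 0.503, 0.864, 0.001]
contact_force: [0.6, 0.0, -1.1]
gripper_width: 0.13
grasp_force: 59.4
```

Request:
{"api": "shift_gripper", "payload": {"plan": [0,0,0,0.03,0,0,0.144,0,0,0,0.03,0,0,0.144,0,0,0,0.03,0,0,0.143,0,0,0,0.01,0,0,0,0,0,0,0,0,0,0]}}

```text
time: 24.08
tool_pos: [0.501, 0.1924, 0.1028]
tool_rot: [0.001, 0.675, 0.738, 0.0]
contact_force: [-0.5, -0.6, -0.5]
gripper_width: 0.131
grasp_force: 59.3
```

```bash
python3 go.py .502 .1893 .05 94.7 0
python3 - <<'E'
from h import *
shot("top","m3.png",(180,440,130,290),3)
E
```

```text
t 24.07 tcp [0.501  0.1924 0.1028] | now-axes d [-0.0031  0.0006  0.0528] | target-axes d [-0.0031  0.0007  0.0528] | rot [0.0023 0.001  0.0059] j [ 0.2286 -0.0431  1.9321 -0.0014  1.2505  0.1411] w 0.131 gf 59.3
```

View pics/m3.png

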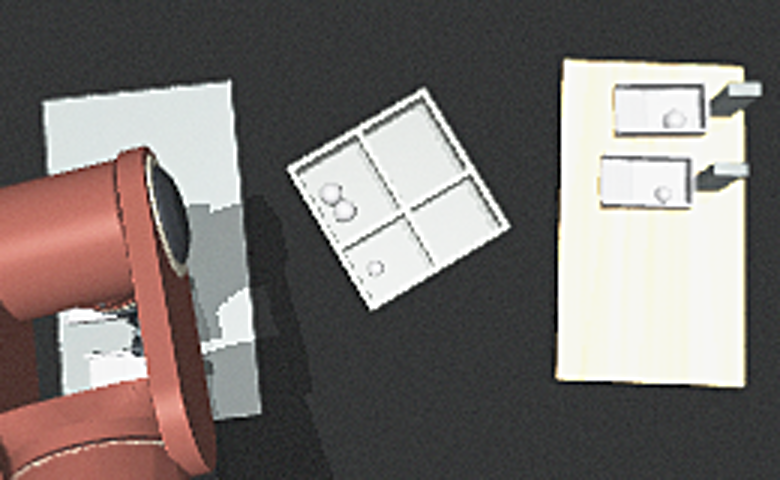

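Both large balls are in wide_2 at (332,194) and (345,210), and nothing else moved. I'll set this scoop down, then go for S2.

Request:
{"api": "shift_gripper", "payload": {"plan": [0,-0.003,0.001,0.02,0,0,0,0,0,0,0.015,0,0,0,0,0,0,0.01,0,0,0,0,0,0,0.004,0,0,0,0,0,0,0.002,0,0,0]}}

```text
time: 24.75
tool_pos: [0.5023, 0.1888, 0.0531]
tool_rot: [0.0, 0.676, 0.737, -0.001]
contact_force: [-10.8, -4.8, 22.8]
gripper_width: 0.132
grasp_force: 62.7
```

Request:
{"api": "shift_gripper", "payload": {"plan": [0,0,0,0.001,0,0,0,0.4,0,0,0,0,0,0,0.4,0,0,0,0,0,0,0.4,0,0,0,0,0,0,0.4,0,0,-0.03,0,0,0]}}

```text
time: 25.38
tool_pos: [0.4997, 0.1885, 0.0769]
tool_rot: [-0.001, 0.676, 0.736, -0.003]
contact_force: [1.1, -0.5, -0.7]
gripper_width: 0.404
grasp_force: 0.0
```

Request:
{"api": "shift_gripper", "payload": {"plan": [0.4,0,0,-0.05,0,0,0,0.4,0,0,-0.06,0,0,0,0.4,0,0,-0.04,0,0,0.07,0.4,-0.06,0,0,0,0,0.07,0.4,-0.06,0,0,0,0,0]}}

```text
time: 26.0
tool_pos: [0.4999, 0.0684, 0.2306]
tool_rot: [0.001, 0.726, 0.688, 0.001]
contact_force: [0.4, -0.4, -0.5]
gripper_width: 0.395
grasp_force: 0.0
```

```bash
python3 diff.py d2.png
python3 go.py .5804 -.2755 .2 86.8 0
```

```text
[(213, 167, 109, 123, 8787), (381, 207, 11, 2, 13), (380, 207, 52, 18, 209), (383, 230, 6, 14, 20), (270, 232, 13, 15, 98), (399, 232, 8, 7, 17), (412, 233, 22, 16, 146), (383, 246, 4, 3, 8)]
t 26.05 tcp [0.4994 0.062  0.23  ] | now-axes d [-0.3319  0.1009  0.0321] | target-axes d [-0.3325  0.0997  0.03  ] | rot [ 0.0014  0.006  -0.0035] j [-0.0211 -0.2442  1.892  -0.006   1.4926  0.0388] w 0.401 gf 0.0
```

Request:
{"api": "shift_gripper", "payload": {"plan": [0.4,-0.055,0.0167,0,0,0,0,0.4,-0.055,0.0167,0,0,0,0,0.4,-0.055,0.0167,0,0,0,0,0.4,-0.055,0.0167,0,0,0,0,0.4,-0.055,0.0167,0,0,0,0]}}

```text
time: 26.68
tool_pos: [0.5681, -0.2117, 0.2296]
tool_rot: [0.0, 0.726, 0.687, 0.0]
contact_force: [1.0, 0.3, -0.2]
gripper_width: 0.402
grasp_force: 0.0
```

Request:
{"api": "shift_gripper", "payload": {"plan": [0.4,-0.057,0.0167,0.01,0,0,0,0.4,0,0,0.02,0,0.005,0,0.4,0,0,0,0,0,0]}}

```text
time: 27.05
tool_pos: [0.5799, -0.2667, 0.1966]
tool_rot: [-0.004, 0.726, 0.687, 0.001]
contact_force: [-0.1, 0.3, -0.1]
gripper_width: 0.399
grasp_force: 0.0
```

```bash
python3 go.py .5804 -.2755 .077 86.8 0
```

```text
t 27.05 tcp [ 0.5799 -0.2667  0.1966] | now-axes d [-0.0098  0.0015  0.1195] | target-axes d [-0.0088  0.001   0.1196] | rot [-0.0042 -0.008   0.0004] j [-0.5497  0.1108  1.6099  0.005   1.4284 -0.4949] w 0.399 gf 0.0
```

Request:
{"api": "shift_gripper", "payload": {"plan": [0.4,-0.009,0.001,0.04,-0.004,-0.007,0,0.4,0,0,0.035,0,0,0,0.4,0,0,0.03,0,0,0,0.4,0,0,0.015,0,0,0,0.4,0,0,0,0,0,0]}}

```text
time: 27.68
tool_pos: [0.582, -0.2755, 0.0794]
tool_rot: [0.002, 0.726, 0.688, 0.001]
contact_force: [0.6, -0.9, 0.3]
gripper_width: 0.4
grasp_force: 0.0
```

Request:
{"api": "shift_gripper", "payload": {"plan": [0,0,0,0,0,0,0,0,0,0,0,0,0,0,0,0,0,0,0,0,0,0,0,0,0,0,0,0]}}

```text
time: 28.18
tool_pos: [0.5836, -0.2775, 0.0823]
tool_rot: [0.004, 0.726, 0.687, 0.001]
contact_force: [-1.0, 0.9, 6.9]
gripper_width: 0.134
grasp_force: 59.0
```

Request:
{"api": "shift_gripper", "payload": {"plan": [0,0,0,-0.005,0,0,0,0,0,0,-0.01,0,0,0,0,0,0,-0.02,0,0.03,0,0,0,0,-0.025,0,0.03,0,0,0,0,-0.025,0,0.03,0]}}

```text
time: 28.8
tool_pos: [0.5817, -0.2788, 0.1659]
tool_rot: [-0.029, 0.725, 0.687, 0.034]
contact_force: [1.0, -0.4, -0.5]
gripper_width: 0.13
grasp_force: 58.1
```

Request:
{"api": "shift_gripper", "payload": {"plan": [0,0,0,-0.02,0,0,0,0,0,0,-0.015,0,0,0,0,0,0,0,0,0,0]}}

```text
time: 29.18
tool_pos: [0.5821, -0.2822, 0.2015]
tool_rot: [-0.027, 0.725, 0.687, 0.034]
contact_force: [-0.2, 0.0, -0.7]
gripper_width: 0.133
grasp_force: 58.1
```

```bash
python3 go.py .6143 -.1522 .19 119.5 -.09
```

```text
t 29.18 tcp [ 0.5821 -0.2822  0.2015] | now-axes d [0.1301 0.0249 0.0229] | target-axes d [0.0959 0.092  0.0202] | rot [ 0.0571  0.0059 -0.5669] j [-0.6     0.1413  1.5701  0.0777  1.469  -0.5548] w 0.133 gf 58.1
```

Request:
{"api": "shift_gripper", "payload": {"plan": [0,0.01,0.002,0,0,0,0,0,0.02,0.004,0,0,0,0,0,0.025,0.005,0,0,0,0,0,0.025,0.005,0,0,0,0,0,0.025,0.005,0,0,0,0]}}

```text
time: 29.8
tool_pos: [0.6082, -0.176, 0.2084]
tool_rot: [-0.029, 0.725, 0.687, 0.033]
contact_force: [0.3, 0.6, -1.1]
gripper_width: 0.133
grasp_force: 58.1
```

Request:
{"api": "shift_gripper", "payload": {"plan": [0,0.018,0.003,0.0,0,0,-0.03,0,0.007,0.001,0.005,0.01,0,-0.08,0,0,0,0.01,0.01,0,-0.12,0,0,0,0.01,0.01,0,-0.12,0,0,0,0.01,0.01,0,-0.12]}}

```text
time: 30.42
tool_pos: [0.613, -0.15, 0.1757]
tool_rot: [-0.034, 0.543, 0.839, 0.025]
contact_force: [-0.6, 1.1, -1.3]
gripper_width: 0.126
grasp_force: 58.1
```

Request:
{"api": "shift_gripper", "payload": {"plan": [0,0,0,0.01,0.01,0,-0.08,0,0,0,0,0,0,0,0,0,0,0,0,0,0]}}

```text
time: 30.8
tool_pos: [0.613, -0.1498, 0.1668]
tool_rot: [-0.036, 0.511, 0.859, 0.023]
contact_force: [-0.4, -0.2, -2.4]
gripper_width: 0.132
grasp_force: 58.1
```

```bash
python3 go.py .6143 -.1522 .0935 119.5 0
```

```text
t 30.8 tcp [ 0.613  -0.1498  0.1668] | now-axes d [-0.0089 -0.0002  0.0728] | target-axes d [-0.0028 -0.      0.0733] | rot [ 0.0035 -0.0845 -0.0179] j [-0.3825  0.149   1.6208  0.0565  1.4354 -0.8888] w 0.132 gf 58.1
```

Request:
{"api": "shift_gripper", "payload": {"plan": [0,-0.003,0,0.015,0,0,0,0,-0.002,0,0.02,0,-0.02,-0.01,0,-0.002,0,0.017,0,-0.02,-0.008,0,-0.001,0,0.01,0,-0.02,0,0,0,0,0.005,0,-0.025,0]}}

```text
time: 31.42
tool_pos: [0.6143, -0.153, 0.0982]
tool_rot: [0.001, 0.504, 0.864, 0.001]
contact_force: [0.1, 0.3, -0.5]
gripper_width: 0.135
grasp_force: 58.1
```

Request:
{"api": "shift_gripper", "payload": {"plan": [0,0.0018,0,-0.0047,0,-0.05,0,0,0.0018,0,-0.0047,0,-0.05,0,0,0.0018,0,-0.0047,0,-0.05,0,0,0.0018,0,-0.0047,0,-0.05,0,0,0.0018,0,-0.0047,0,-0.05,0]}}

```text
time: 32.05
tool_pos: [0.6094, -0.1427, 0.1233]
tool_rot: [0.111, 0.5, 0.857, -0.062]
contact_force: [-0.4, -0.6, -1.5]
gripper_width: 0.131
grasp_force: 58.1
```

```bash
python3 go.py .6143 -.1522 .0935 119.5 0.6
python3 - <<'E'
from h import *
s=manip.state(); Rc=q2R(s["tool_rot"]); print("lip",s["tool_pos"]+Rc.apply([.094,0,.0335]))
E
```

```text
t 32.05 tcp [ 0.6094 -0.1427  0.1233] | now-axes d [-0.0028 -0.0006  0.0315] | target-axes d [ 0.008  -0.0004  0.0306] | rot [ 0.0055 -0.3451 -0.0015] j [-0.2708  0.0453  1.8229 -0.1972  1.0952 -0.7111] w 0.131 gf 58.1
lip [ 0.56897911 -0.07078763  0.06718958]
```

Request:
{"api": "shift_gripper", "payload": {"plan": [0,0.001,0,0.0065,0,0,0,0,0.001,0,0.0065,0,0,0,0,0.0018,0,-0.0047,0,-0.05,0,0,0.0018,0,-0.0047,0,-0.05,0,0,0.0018,0,-0.0047,0,-0.05,0]}}

```text
time: 32.67
tool_pos: [0.6049, -0.1366, 0.1198]
tool_rot: [0.173, 0.494, 0.846, -0.099]
contact_force: [0.0, 0.0, -1.1]
gripper_width: 0.134
grasp_force: 58.2
```

Request:
{"api": "shift_gripper", "payload": {"plan": [0,0.0018,0,-0.0047,0,-0.05,0,0,0.0018,0,-0.0047,0,-0.05,0,0,0.0018,0,-0.0047,0,-0.05,0,0,0.0018,0,-0.0047,0,-0.05,0,0,0.0018,0,-0.0047,0,-0.05,0]}}

```text
time: 33.3
tool_pos: [0.5954, -0.1198, 0.1361]
tool_rot: [0.277, 0.478, 0.818, -0.16]
contact_force: [0.4, -0.4, -0.8]
gripper_width: 0.134
grasp_force: 58.2
```

Request:
{"api": "shift_gripper", "payload": {"plan": [0,0.0018,0,-0.0047,0,-0.05,0,0,0.0018,0,-0.0047,0,-0.05,0,0,0.0018,0,-0.0047,0,-0.05,0,0,0,0,0,0,0,0,0,0,0,0,0,0,0]}}

```text
time: 33.92
tool_pos: [0.5892, -0.1084, 0.1438]
tool_rot: [0.337, 0.465, 0.795, -0.195]
contact_force: [-0.1, -0.6, -0.6]
gripper_width: 0.133
grasp_force: 58.3
```

```bash
python3 go.py .6143 -.1522 .0935 119.5 0.8
python3 - <<'E'
from h import *
s=manip.state(); Rc=q2R(s["tool_rot"]); print("lip",s["tool_pos"]+Rc.apply([.094,0,.0335]))
E
```

```text
t 33.92 tcp [ 0.5892 -0.1084  0.1438] | now-axes d [0.0009 0.0001 0.0712] | target-axes d [0.0009 0.0003 0.0712] | rot [ 0.0026 -0.0005 -0.0027] j [-0.0174 -0.0862  2.0543 -0.8883  0.9181 -0.0587] w 0.133 gf 58.3
lip [ 0.56906693 -0.07210416  0.05301453]
```

Request:
{"api": "shift_gripper", "payload": {"plan": [0,-0.014,0,-0.014,0,0,0,0,-0.015,0,-0.014,0,0,0,0,0,0,0,0,0.16,0,0,0,0,0,0,0.16,0,0,0,0,0,0,0.16,0]}}

```text
time: 34.55
tool_pos: [0.5896, -0.1085, 0.1857]
tool_rot: [0.138, 0.497, 0.853, -0.077]
contact_force: [0.1, -0.4, -2.3]
gripper_width: 0.135
grasp_force: 58.2
```

Request:
{"api": "shift_gripper", "payload": {"plan": [0,0,0,0,0,0.16,0,0,0,0,0,0,0.16,0,0,0,0,-0.02,0,0,0]}}

```text
time: 34.92
tool_pos: [0.5888, -0.1108, 0.2031]
tool_rot: [-0.0, 0.505, 0.863, 0.001]
contact_force: [0.1, 0.4, -1.4]
gripper_width: 0.132
grasp_force: 58.7
```

```bash
python3 go.py .5757 .1953 .1 94.7 0
```

```text
t 34.92 tcp [ 0.5888 -0.1108  0.2031] | now-axes d [0.2732 0.1383 0.1036] | target-axes d [0.3061 0.012  0.1031] | rot [ 0.0012 -0.0015  0.4296] j [-0.311   0.0104  1.7036  0.0019  1.4274 -0.8229] w 0.132 gf 58.7
```

Request:
{"api": "shift_gripper", "payload": {"plan": [0,0.045,0.023,0,0,0,0,0,0.045,0.023,0,0,0,0,0,0.045,0.023,0,0,0,0,0,0.045,0.023,0,0,0,0,0,0.045,0.023,0,0,0,0]}}

```text
time: 35.55
tool_pos: [0.578, 0.1461, 0.2063]
tool_rot: [0.003, 0.503, 0.864, 0.002]
contact_force: [0.2, 0.5, -1.6]
gripper_width: 0.133
grasp_force: 58.7
```

Request:
{"api": "shift_gripper", "payload": {"plan": [0,0.048,0.023,0,0,0,0,0,0,0,0.03,0,0,0.144,0,0,0,0.03,0,0,0.144,0,0,0,0.03,0,0,0.142,0,0,0,0.01,0,0,0]}}

```text
time: 36.17
tool_pos: [0.5735, 0.1976, 0.1034]
tool_rot: [0.001, 0.675, 0.737, 0.001]
contact_force: [-0.2, 0.0, -1.5]
gripper_width: 0.129
grasp_force: 58.6
```

```bash
python3 go.py .5757 .1953 .053 94.7 0
python3 - <<'E'
from h import *
shot("top","m2.png",(180,440,130,290),3)
E
```

```text
t 36.17 tcp [0.5735 0.1976 0.1034] | now-axes d [-0.0025  0.0019  0.0504] | target-axes d [-0.0024  0.002   0.0504] | rot [ 0.002  -0.0001  0.0058] j [ 0.2092  0.1186  1.7645 -0.0002  1.2565  0.1214] w 0.129 gf 58.6
```

View pics/m2.png

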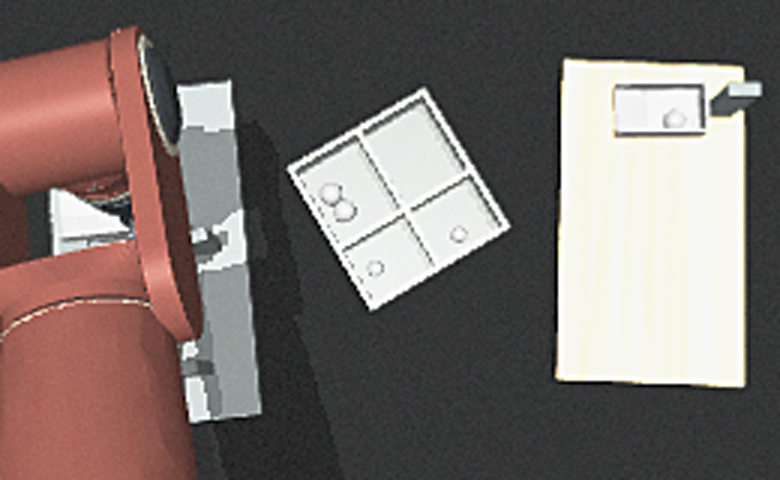

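The small ball is in narrow_1 at (459,234) and the others haven't moved. I'll set this scoop down, then take S1.

Request:
{"api": "shift_gripper", "payload": {"plan": [0,-0.002,0.002,0.02,0,0,0,0,0,0,0.015,0,0,0,0,0,0,0.01,0,0,0,0,0,0,0.003,0,0,0,0,0,0,0.001,0,0,0]}}

```text
time: 36.85
tool_pos: [0.5771, 0.1955, 0.0552]
tool_rot: [0.001, 0.676, 0.737, 0.002]
contact_force: [0.5, 0.4, -1.5]
gripper_width: 0.134
grasp_force: 61.1
```

Request:
{"api": "shift_gripper", "payload": {"plan": [0,0,0,0.001,0,0,0,0.4,0,0,0,0,0,0,0.4,0,0,0,0,0,0,0.4,0,0,0,0,0,0,0.4,0,0,-0.03,0,0,0]}}

```text
time: 37.48
tool_pos: [0.5745, 0.1951, 0.0817]
tool_rot: [-0.001, 0.676, 0.737, -0.001]
contact_force: [-0.6, -0.4, -0.4]
gripper_width: 0.395
grasp_force: 0.0
```

Request:
{"api": "shift_gripper", "payload": {"plan": [0.4,0,0,-0.05,0,0,0,0.4,0,0,-0.06,0,0,0,0.4,0,0,-0.04,0,0,0.06,0.4,-0.06,0,0,0,0,0.06,0.4,-0.06,0,0,0,0,0]}}

```text
time: 38.1
tool_pos: [0.5762, 0.0747, 0.2356]
tool_rot: [0.001, 0.719, 0.695, 0.002]
contact_force: [1.1, 0.2, -0.2]
gripper_width: 0.401
grasp_force: 0.0
```

```bash
python3 diff.py d3.png
python3 go.py .6485 -.2915 .2 88.3 0
```

```text
[(205, 140, 115, 150, 11854), (380, 182, 50, 18, 248), (379, 189, 1, 6, 6), (381, 207, 11, 2, 13), (380, 207, 52, 18, 209), (383, 230, 6, 14, 20), (399, 232, 8, 7, 17), (412, 233, 22, 16, 146), (383, 246, 4, 3, 8)]
t 38.15 tcp [0.5759 0.0678 0.2349] | now-axes d [-0.3561  0.0865  0.0367] | target-axes d [-0.357   0.0833  0.0349] | rot [ 0.0042  0.004  -0.0094] j [-0.0091 -0.0586  1.7179 -0.0041  1.4782  0.0303] w 0.398 gf 0.0
```

Request:
{"api": "shift_gripper", "payload": {"plan": [0.4,-0.059,0.0142,0,0,0,0,0.4,-0.059,0.0142,0,0,0,0,0.4,-0.059,0.0142,0,0,0,0,0.4,-0.059,0.0142,0,0,0,0,0.4,-0.059,0.0142,0,0,0,0]}}

```text
time: 38.78
tool_pos: [0.6367, -0.2237, 0.2342]
tool_rot: [0.001, 0.719, 0.695, 0.002]
contact_force: [1.2, 0.8, 0.8]
gripper_width: 0.396
grasp_force: 0.0
```

Request:
{"api": "shift_gripper", "payload": {"plan": [0.4,-0.06,0.0142,0.01,0,0,0,0.4,0,0,0.02,0,0,-0.008,0.4,0,0,0,0,0,0]}}

```text
time: 39.15
tool_pos: [0.6474, -0.2813, 0.2007]
tool_rot: [-0.002, 0.717, 0.697, 0.001]
contact_force: [-0.1, 1.2, 0.3]
gripper_width: 0.399
grasp_force: 0.0
```

```bash
python3 go.py .6485 -.2915 .077 88.3 0
```

```text
t 39.15 tcp [ 0.6474 -0.2813  0.2007] | now-axes d [-0.0107  0.0016  0.1237] | target-axes d [-0.0101  0.0014  0.1237] | rot [-0.0016 -0.0047  0.0024] j [-0.5166  0.2594  1.4346  0.0034  1.4512 -0.4898] w 0.399 gf 0.0
```

Request:
{"api": "shift_gripper", "payload": {"plan": [0.4,-0.01,0.001,0.04,0,-0.004,0,0.4,0,0,0.035,0,0,0,0.4,0,0,0.03,0,0,0,0.4,0,0,0.02,0,0,0,0.4,0,0,0,0,0,0]}}

```text
time: 39.78
tool_pos: [0.6492, -0.2908, 0.0776]
tool_rot: [0.001, 0.716, 0.698, -0.0]
contact_force: [-0.9, -0.0, -0.1]
gripper_width: 0.403
grasp_force: 0.0
```

Request:
{"api": "shift_gripper", "payload": {"plan": [0,0,0,0,0,0,0,0,0,0,0,0,0,0,0,0,0,0,0,0,0,0,0,0,0,0,0,0]}}

```text
time: 40.28
tool_pos: [0.6511, -0.293, 0.0812]
tool_rot: [0.003, 0.717, 0.698, 0.001]
contact_force: [0.9, 0.8, 5.8]
gripper_width: 0.132
grasp_force: 60.4
```

Request:
{"api": "shift_gripper", "payload": {"plan": [0,0,0,-0.005,0,0,0,0,0,0,-0.01,0,0,0,0,0,0,-0.02,0,0.03,0,0,0,0,-0.025,0,0.03,0,0,0,0,-0.025,0,0.03,0]}}

```text
time: 40.9
tool_pos: [0.6493, -0.2943, 0.1646]
tool_rot: [-0.03, 0.716, 0.697, 0.033]
contact_force: [0.4, 0.7, -1.2]
gripper_width: 0.133
grasp_force: 59.3
```

Request:
{"api": "shift_gripper", "payload": {"plan": [0,0,0,-0.02,0,0,0,0,0,0,-0.015,0,0,0,0,0,0,0,0,0,0]}}

```text
time: 41.28
tool_pos: [0.6501, -0.2977, 0.2006]
tool_rot: [-0.028, 0.716, 0.697, 0.033]
contact_force: [0.7, 0.3, -1.7]
gripper_width: 0.133
grasp_force: 59.4
```

```bash
python3 go.py .6769 -.1167 .19 119.5 -.09
```

```text
t 41.27 tcp [ 0.6501 -0.2977  0.2006] | now-axes d [0.1801 0.0219 0.0263] | target-axes d [0.1428 0.1125 0.0236] | rot [ 0.053   0.0054 -0.5389] j [-0.5637  0.2977  1.3906  0.077   1.4928 -0.5449] w 0.133 gf 59.4
```

Request:
{"api": "shift_gripper", "payload": {"plan": [0,0.01,0.001,0,0,0,0,0,0.02,0.0025,0,0,0,0,0,0.028,0.0035,0,0,0,0,0,0.03,0.004,0,0,0,0,0,0.03,0.004,0,0,0,0]}}

```text
time: 41.9
tool_pos: [0.6677, -0.1772, 0.2093]
tool_rot: [-0.03, 0.715, 0.697, 0.033]
contact_force: [0.3, 0.4, -1.4]
gripper_width: 0.14
grasp_force: 59.4
```

Request:
{"api": "shift_gripper", "payload": {"plan": [0,0.03,0.004,0,0,0,0,0,0.022,0.002,0.0,0,0,0,0,0.01,0.001,0.005,0.01,0,-0.06,0,0,0,0.01,0.01,0,-0.12,0,0,0,0.01,0.01,0,-0.12]}}

```text
time: 42.52
tool_pos: [0.676, -0.1153, 0.1896]
tool_rot: [-0.035, 0.601, 0.798, 0.026]
contact_force: [0.4, -0.6, -1.6]
gripper_width: 0.131
grasp_force: 59.3
```

Request:
{"api": "shift_gripper", "payload": {"plan": [0,0,0,0.01,0.01,0,-0.12,0,0,0,0.01,0.01,0,-0.11,0,0,0,0,0,0,0,0,0,0,0,0,0,0]}}

```text
time: 43.02
tool_pos: [0.6756, -0.1146, 0.1704]
tool_rot: [-0.038, 0.508, 0.86, 0.022]
contact_force: [-0.1, 0.2, -1.1]
gripper_width: 0.133
grasp_force: 59.3
```

```bash
python3 go.py .6769 -.1167 .0935 119.5 0
python3 diff.py d4.png
```

```text
t 43.02 tcp [ 0.6756 -0.1146  0.1704] | now-axes d [-0.0092  0.0001  0.0764] | target-axes d [-0.0025  0.0001  0.0769] | rot [ 0.0008 -0.0873 -0.0105] j [-0.3014  0.2677  1.4781  0.0611  1.4589 -0.8145] w 0.133 gf 59.3
[(307, 140, 127, 150, 12128), (205, 191, 31, 4, 35), (230, 192, 18, 18, 125), (287, 192, 8, 7, 14), (292, 199, 7, 5, 9), (213, 209, 21, 3, 25), (215, 209, 41, 19, 125), (206, 210, 6, 2, 8), (412, 233, 22, 16, 146), (238, 244, 15, 19, 99)]
```

Request:
{"api": "shift_gripper", "payload": {"plan": [0,-0.003,0,0.015,0,0,0,0,-0.002,0,0.02,0,-0.02,-0.01,0,-0.002,0,0.019,0,-0.02,0,0,-0.001,0,0.012,0,-0.02,0,0,0,0,0.005,0,-0.025,0]}}

```text
time: 43.7
tool_pos: [0.6763, -0.1176, 0.0971]
tool_rot: [-0.001, 0.504, 0.864, 0.0]
contact_force: [-0.5, 0.3, -1.0]
gripper_width: 0.133
grasp_force: 59.3
```

Request:
{"api": "shift_gripper", "payload": {"plan": [0,0.0018,0,-0.0047,0,-0.05,0,0,0.0018,0,-0.0047,0,-0.05,0,0,0.0018,0,-0.0047,0,-0.05,0,0,0.0018,0,-0.0047,0,-0.05,0,0,0.0018,0,-0.0047,0,-0.05,0]}}

```text
time: 44.32
tool_pos: [0.672, -0.1074, 0.1232]
tool_rot: [0.109, 0.499, 0.857, -0.062]
contact_force: [-0.2, -0.6, -1.0]
gripper_width: 0.132
grasp_force: 59.3
```

```bash
python3 go.py .6769 -.1167 .0935 119.5 0.6
python3 - <<'E'
from h import *
s=manip.state(); Rc=q2R(s["tool_rot"]); print("lip",s["tool_pos"]+Rc.apply([.094,0,.0335]))
E
```

```text
t 44.33 tcp [ 0.672  -0.1074  0.1232] | now-axes d [-0.0028 -0.0005  0.0314] | target-axes d [ 0.0081 -0.0004  0.0304] | rot [ 0.0035 -0.3482 -0.0004] j [-0.1905  0.1795  1.677  -0.2092  1.1258 -0.6308] w 0.132 gf 59.3
lip [ 0.63141098 -0.03537823  0.06732809]
```

Request:
{"api": "shift_gripper", "payload": {"plan": [0,0.001,0,0.0065,0,0,0,0,0.001,0,0.0065,0,0,0,0,0.0018,0,-0.0047,0,-0.05,0,0,0.0018,0,-0.0047,0,-0.05,0,0,0.0018,0,-0.0047,0,-0.05,0]}}

```text
time: 44.95
tool_pos: [0.6674, -0.1013, 0.1193]
tool_rot: [0.171, 0.494, 0.847, -0.099]
contact_force: [0.7, 1.1, -1.5]
gripper_width: 0.133
grasp_force: 59.4
```

Request:
{"api": "shift_gripper", "payload": {"plan": [0,0.0018,0,-0.0047,0,-0.05,0,0,0.0018,0,-0.0047,0,-0.05,0,0,0.0018,0,-0.0047,0,-0.05,0,0,0.0018,0,-0.0047,0,-0.05,0,0,0.0018,0,-0.0047,0,-0.05,0]}}

```text
time: 45.58
tool_pos: [0.658, -0.0846, 0.1357]
tool_rot: [0.275, 0.478, 0.819, -0.16]
contact_force: [-0.2, -0.7, -2.3]
gripper_width: 0.133
grasp_force: 59.4
```

Request:
{"api": "shift_gripper", "payload": {"plan": [0,0.0018,0,-0.0047,0,-0.05,0,0,0.0018,0,-0.0047,0,-0.05,0,0,0.0018,0,-0.0047,0,-0.05,0,0,0,0,0,0,0,0,0,0,0,0,0,0,0]}}

```text
time: 46.2
tool_pos: [0.6517, -0.0731, 0.1433]
tool_rot: [0.335, 0.464, 0.796, -0.195]
contact_force: [0.3, -0.9, -1.6]
gripper_width: 0.134
grasp_force: 59.5
```

Request:
{"api": "shift_gripper", "payload": {"plan": [0,-0.014,0,-0.014,0,0,0,0,-0.015,0,-0.014,0,0,0,0,0,0,0,0,0.16,0,0,0,0,0,0,0.16,0,0,0,0,0,0,0.16,0]}}

```text
time: 46.82
tool_pos: [0.6527, -0.0728, 0.1877]
tool_rot: [0.137, 0.497, 0.854, -0.077]
contact_force: [-0.7, -0.9, -1.5]
gripper_width: 0.134
grasp_force: 59.4
```

Request:
{"api": "shift_gripper", "payload": {"plan": [0,0,0,0,0,0.16,0,0,0,0,0,0,0.16,0,0,0,0,-0.02,0,0,0]}}

```text
time: 47.2
tool_pos: [0.6519, -0.0754, 0.2045]
tool_rot: [-0.001, 0.505, 0.863, 0.0]
contact_force: [0.1, -1.2, -0.9]
gripper_width: 0.131
grasp_force: 59.4
```

```bash
python3 go.py .6487 .201 .1 94.7 0
```

```text
t 47.2 tcp [ 0.6519 -0.0754  0.2045] | now-axes d [0.2423 0.1329 0.105 ] | target-axes d [0.2758 0.0194 0.1045] | rot [-0.0003 -0.0018  0.431 ] j [-0.2291  0.1426  1.5617  0.0013  1.4385 -0.7423] w 0.131 gf 59.4
```

Request:
{"api": "shift_gripper", "payload": {"plan": [0,0.048,0.026,0,0,0,0,0,0.048,0.026,0,0,0,0,0,0.048,0.027,0,0,0,0,0,0.048,0.027,0,0,0,0,0,0.049,0.027,0,0,0,0]}}

```text
time: 47.82
tool_pos: [0.6484, 0.2048, 0.2078]
tool_rot: [0.002, 0.503, 0.864, 0.002]
contact_force: [0.4, 0.4, -1.7]
gripper_width: 0.133
grasp_force: 59.5
```

Request:
{"api": "shift_gripper", "payload": {"plan": [0,0,0,0.03,0,0,0.144,0,0,0,0.03,0,0,0.144,0,0,0,0.03,0,0,0.143,0,0,0,0.01,0,0,0,0,0,0,0,0,0,0]}}

```text
time: 48.45
tool_pos: [0.6484, 0.2029, 0.1056]
tool_rot: [-0.001, 0.676, 0.737, 0.001]
contact_force: [-1.1, 0.7, -0.6]
gripper_width: 0.133
grasp_force: 59.3
```

```bash
python3 go.py .6487 .201 .053 94.7 0
python3 - <<'E'
from h import *
shot("top","m1.png",(180,440,130,290),3)
E
```

```text
t 48.45 tcp [0.6484 0.2029 0.1056] | now-axes d [-0.0021  0.0001  0.0526] | target-axes d [-0.002   0.0002  0.0526] | rot [ 0.0009 -0.0022  0.0055] j [0.1931 0.2767 1.5787 0.0022 1.2851 0.105 ] w 0.133 gf 59.3
```

View pics/m1.png

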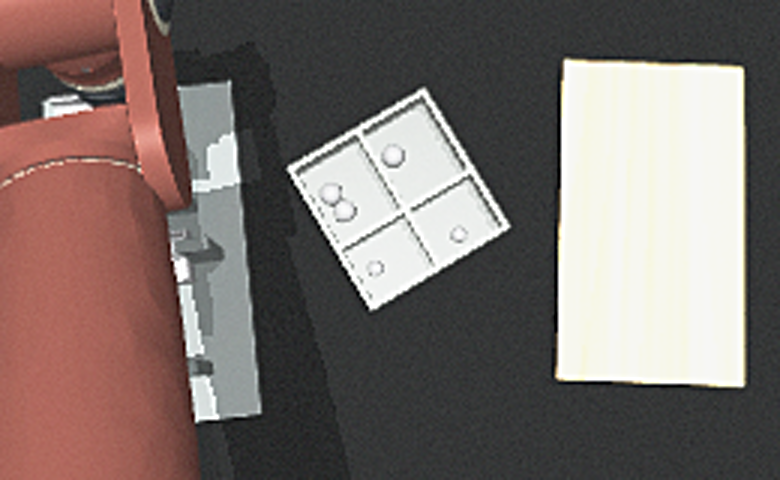

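The large ball is in wide_1 at (393,155), so all four scoopfuls are in their own cells. Now I'll set the last scoop down and withdraw.

Request:
{"api": "shift_gripper", "payload": {"plan": [0,-0.002,0,0.02,0,0,0,0,0,0,0.015,0,0,0,0,0,0,0.01,0,0,0,0,0,0,0.004,0,0,0,0,0,0,0.002,0,0,0]}}

```text
time: 49.12
tool_pos: [0.6485, 0.2006, 0.0532]
tool_rot: [-0.001, 0.677, 0.736, 0.001]
contact_force: [-2.0, 0.7, 3.0]
gripper_width: 0.131
grasp_force: 60.0
```

Request:
{"api": "shift_gripper", "payload": {"plan": [0,0,0,0.001,0,0,0,0.4,0,0,0,0,0,0,0.4,0,0,0,0,0,0,0.4,0,0,0,0,0,0,0.4,0,0,-0.03,0,0,0]}}

```text
time: 49.75
tool_pos: [0.6462, 0.2001, 0.0794]
tool_rot: [-0.003, 0.677, 0.736, -0.002]
contact_force: [1.1, 0.5, 0.1]
gripper_width: 0.394
grasp_force: 0.0
```

Request:
{"api": "shift_gripper", "payload": {"plan": [0.4,0,0,-0.05,0,0,0,0.4,0,0,-0.06,0,0,0,0.4,0,0,-0.04,0,0,0,0.4,-0.06,-0.01,0,0,0,0,0.4,-0.06,-0.01,0,0,0,0]}}

```text
time: 50.38
tool_pos: [0.6391, 0.0781, 0.2335]
tool_rot: [-0.0, 0.676, 0.737, 0.002]
contact_force: [1.3, -0.4, -0.5]
gripper_width: 0.4
grasp_force: 0.0
```

Request:
{"api": "shift_gripper", "payload": {"plan": [0.4,-0.06,-0.02,0,0,0,0,0.4,-0.06,-0.02,0,0,0,0,0.4,-0.06,-0.02,0,0,0,0,0.4,-0.06,-0.02,0,0,0,0,0.4,-0.06,-0.02,0,0,0,0]}}

```text
time: 51.0
tool_pos: [0.5647, -0.2267, 0.2317]
tool_rot: [-0.001, 0.677, 0.736, 0.001]
contact_force: [0.8, 0.0, 0.1]
gripper_width: 0.401
grasp_force: 0.0
```

Request:
{"api": "shift_gripper", "payload": {"plan": [0.4,0,0,0,0,0,0,0.4,0,0,0,0,0,0]}}

```text
time: 51.25
tool_pos: [0.5654, -0.2247, 0.2314]
tool_rot: [-0.001, 0.677, 0.736, 0.001]
contact_force: [0.2, 0.0, -0.4]
gripper_width: 0.397
grasp_force: 0.0
```

```bash
python3 - <<'E'
from h import *
shot("top","fin.png",(100,440,130,290),2.3)
E
```

```text
(no output)
```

View pics/fin.png

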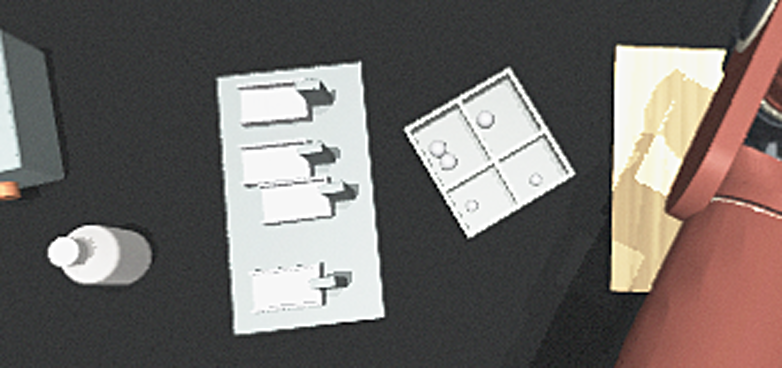

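All the balls are in their cells and the four scoops are on the mat. S3 at (297,203) has been knocked towards S2 at (275,163), so I'll check from the scene camera that both are upright.

```bash
python3 - <<'E'
from h import *
shot("scene","fins.png",(340,490,170,280),5)
f=lambda l:np.array(l)/2.3+[100,130]
np.set_printoptions(precision=3,suppress=True)
print(pix2pt("top",f([(274,103),(275,164),(297,202),(287,287)]),.034)[:,:2],pix2pt("top",f([(308,85),(310,146),(332,184),(325,282)]),.089)[:,:2])
E
```

```text
[[0.642 0.251]
 [0.569 0.249]
 [0.524 0.224]
 [0.427 0.234]] [[0.649 0.2  ]
 [0.58  0.198]
 [0.537 0.173]
 [0.43  0.181]]
```

View pics/fins.png

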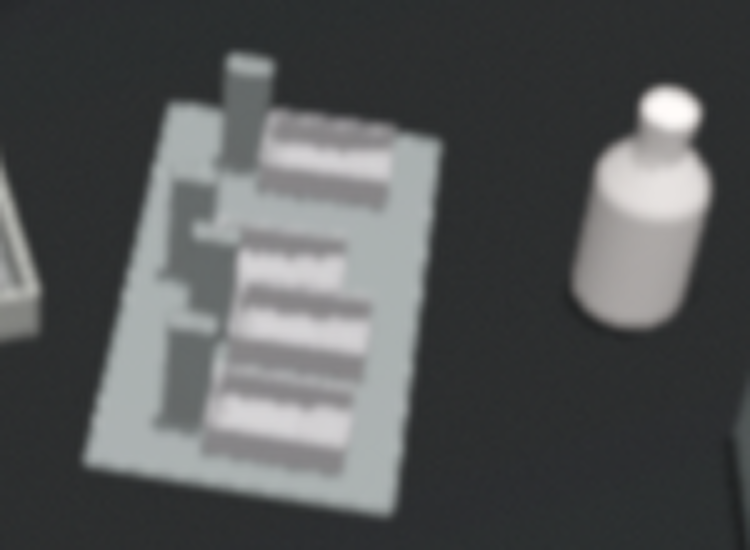

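```bash
python3 -c "
from plant import manip, optics, job
print(job.job_done())"
```

```text
the job is handed in; nothing more can be done
None
```

The job is handed in at about 51 s: all five balls are in their own cells and all four scoops look upright on the mat, though S3 was knocked against S2 there and I left it, and no verdict was shown.

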